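# Line up the TLC strips and hold the UV shield at its index

## Task

On the UV viewing table, nudge the three white TLC strips into an even, straight row: one centred on each of the three crossings ruled on the glass, lying flat, with its long sides square to the long ruled line. Then take the open amber shield by its black bar and ease it down, without letting it fall, until it stands level with the red index on the arc at its side; its stay has gone slack, so finish still holding it there, steady, while I circle the spots. Leave the red index as it is set and do not disturb the bottle, measuring cylinder, jar and hand lamp standing around.

Things in the scene. Friction and masses are not known exactly. Their poses are not given: they have to be found in the camera images.
- viewer: UV viewing table, fixed. Light grey housing 220 mm deep (x), 330 wide (y), top 85 mm above the bench. Violet filter glass 130 x 250 mm in it, centre at x = -20 mm, surface at z = 86 mm (1 mm proud), ruled with one long white line along y (x = -20) and three short ones along x (y = 75, 0, -75). Origin: centre of underside; x points to the hinge side, away from the robot, z up.
- cross0 (a point): crossing of the long ruled line with the left (y = +75 mm) short ruled line, on the glass surface (86 mm above the bench). The three crossings are 75 mm apart along the viewer's y axis. Axes as the viewer's.
- cross1 (a point): crossing of the long ruled line with the middle (y = 0) short ruled line, on the glass surface (86 mm above the bench). The three crossings are 75 mm apart along the viewer's y axis. Axes as the viewer's.
- cross2 (a point): crossing of the long ruled line with the right (y = -75 mm) short ruled line, on the glass surface (86 mm above the bench). The three crossings are 75 mm apart along the viewer's y axis. Axes as the viewer's.
- strip_a: one of three identical white TLC strips (thick silica layer on glass), 60 mm long (its x axis), 36 mm wide (y), 5 mm thick, 22 g, loose on the ruled glass. Origin: centre of its underside. End for end and strip for strip they are interchangeable.
- strip_b: one of three identical white TLC strips (thick silica layer on glass), 60 mm long (its x axis), 36 mm wide (y), 5 mm thick, 22 g, loose on the ruled glass. Origin: centre of its underside. End for end and strip for strip they are interchangeable.
- strip_c: one of three identical white TLC strips (thick silica layer on glass), 60 mm long (its x axis), 36 mm wide (y), 5 mm thick, 22 g, loose on the ruled glass. Origin: centre of its underside. End for end and strip for strip they are interchangeable.
- shield_angle (a joint): hinge angle of the amber shield, rad: 0 = closed, level over the glass; pi/2 upright; 1.75 = open stop where it rests at first, leaning back. 400 g, nearly free hinge (along the viewer's y, at viewer x = 100 mm, z = 105 mm): let go below upright it falls shut. At angle a its panel (284 mm wide, 4 thick, 7 to 189 mm from the axis) runs from the hinge along (-cos a, 0, sin a) of the viewer's axes.
- shield: the amber acrylic shield with its handle. Origin: middle of its hinge axis. Axes turn with the shield: y along the axis, -x along the panel to the bar; parallel to the viewer's axes when closed. Flanges 15 mm deep on the shield's two sides point to the glass when closed.
- shield_bar (a point): the shield's black round bar, 14 mm in diameter, 136 mm long, parallel to the hinge axis and 215 mm from it, in the panel's plane; two 8 mm steel standoffs at 60 mm either side of its middle, 26 mm clear from bar axis to the panel's edge strip (6 mm thick). Origin: middle of the bar. Axes turn with the shield: y along the bar, x from the bar to the hinge; the viewer's axes when closed.
- index (a joint): angle at which the red index is clamped on the arc, rad, on the same axis and scale as shield_angle: the shield is level with the index when shield_angle equals index. Set between 0.8 and 1.2.
- index_tip (a point): centre of the red index clamp (26 mm radially, 10 along the arc, 20 wide) on the aluminium arc of 95 mm radius about the hinge axis, outside the shield's left edge, at viewer y = 158 mm. A red stripe on the shield's left edge, also 95 mm from the axis, comes beside it. Axes turn with the index about the hinge axis: parallel to the shield's when level.
- amber_bottle: bystander: loose amber bottle with white cap, 62 mm in diameter, 125 mm tall, left of the viewing table. Origin: centre of its underside.
- cylinder: bystander: loose glass measuring cylinder on a yellow foot 68 mm across, 146 mm tall, left of the viewing table. Origin: centre of its underside.
- dev_jar: bystander: loose clear jar with blue lid, 72 mm in diameter, 85 mm tall, right of the viewing table. Origin: centre of its underside.
- uv_lamp: bystander: loose black hand lamp, a box 220 mm (its x) x 60 mm x 45 mm tall, lying right of the viewing table. Origin: centre of its underside.
There are look-alikes about, which are no part of the job. What is shaped like the strip_c but blue or turquoise is not meant.

How it is judged:
By the outcome, as a careful person would: the job done as asked, in the order asked, and still so for the second after the job is handed in, while the arm keeps its last pose, push and grip.
It also fails if it takes over 54 s, if anything falls off the work surface, if the arm or the gripper's body presses on something with over 40 N, if the wrist force passes 120 N, or if a joint passes its speed limit or range.

## Robot

A 7-joint arm with a two-finger parallel gripper is mounted at the origin on the work surface. World frame = base frame: x ahead of the robot, y to its left, z up, the work surface at z = 0. Lengths are in m, angles in rad, forces in N, time in s.
With the tool pointing down it reaches from about 0.425 to 0.925 m from the base axis. Payload 6.8 kg.
Tool frame: the origin (TCP) lies on the centre line of the jaws, within the pads' length; the fingertips stand 19 mm ahead of it and the grasp point (between the pads) is the TCP (bot.tcp_to_tips is the distance from the TCP to the fingertips, in m); x points along the fingers, y is the direction in which the jaws open and shut, and the axes are right-handed (so a half turn about x gives the same grasp; the last joint's range is limited). The gripper opens to 85 mm and grips with 20 to 120 N. Pads are 22 mm wide; open, the fingers measure 114 mm over their backs; the gripper's body (76 mm by 85 mm) begins 54 mm behind the grasp point. The pads swing forward as they close: fully open they stand 13 mm farther back than shut.
Start: joints at [-1.424, 0.477, 0.022, 1.555, -0.011, 1.109, -0.083], TCP at [0.17, 0.653, 0.25] pointing down, gripper open.
Joint ranges: [-2.96, 2.96], [-0.34, 2.1], [-1.41, 1.46], [0.24, 2.44], [-1.37, 4.51], [0.17, 1.92], [-2.96, 2.96]. Speed limits (rad/s): [2.39, 2.39, 3.14, 3.14, 3.14, 3.14, 3.14].

## Interface

Orientations are given as a unit quaternion [w, x, y, z].
In Python, from station import status, eyes, bot gives the robot as it stands.
- The arm moves only by the tool apply_moves, never from a script. Its arguments are lists of equal length, an entry for each row: "travel": the shift along the tool's x, y, z in cm, a list of three; "turn": the turn, a rotation vector about the tool's x, y, z in rad, a list of three; "grip": the closure, from 0 (fully open) to 1 (shut). In form: {"travel": [[tx, ty, tz], ...], "turn": [[wx, wy, wz], ...], "grip": [grip, ...]}. A call has 1 to 8 rows; each row shifts and turns the pose as measured when the row begins, along the tool's axes as they then stand; what a row does not reach is not made up. A row lasts 1/12 s, in which the tool goes at most 41.7 mm and 7.16 degrees, less where a joint would pass 70% of its speed; a pose out of reach is approached as far as the arm can. A call is refused whole if a number of a shift passes 4.17 or a number of a turn 0.125, either way. A call with a gripper value outside its range is refused whole. The fingers move at their own pace and stop on an object; "newtons" is the grip in N (left out, the last holds). Time passes only in rows, so rows that do not move let the fingers close. It gives the time, the measured TCP pose, the force and the opening at its end, in the units of the state.
- status.get_obs(): the state, without advancing time (a new reading comes with each control period).
- eyes.read_camera(name): name is "scene" or "top"; returns the picture (420x560x3 uint8, red, green, blue); there is no depth.
- eyes.calibration(name): a dict with "intrinsics" (3x3 intrinsics, pixels), "xyz" and "attitude" of the camera in the world. Camera axes: x right, y down, z forward; pixel columns grow to the right and rows downward; lengths in m; the calibration is good to about 2 mm. A picture is of the moment at which its call begins. calibration takes no time and is no camera call.
- bot.hand_in(): hands the job in, once; it reports no verdict.
Trained networks look in the newest picture that a camera, given by its name, has taken for a name from the list of things; names that differ only in an ending like _2 or _b are one class to them, and where a whole thing is asked for, a point or a joint stands for the part that bears it (a point fixed in the world has none). Each returns a list of dicts, best first, with "score" (0 to 1); they miss things now and then, are a little off and sometimes report something else, mostly with a low value. They report only what shows in the picture. A call takes as long as a camera call. They do not tell look-alikes from the thing itself.
- eyes.masks_of(thing, camera): "region" (420x560 bool, what is visible of it) and "rect" ([left, top, right, bottom] in pixels, round what is visible of it).
The state is a dict: "t": time; "q": joint angles; "joint_vel": joint speeds; "joint_torque": joint torques, N m; "eef_pos": TCP position; "tool_rot": TCP orientation; "contact_force": force on the tool from outside, world axes, zero at the start; "torque": the same for the moment, N m; "gripper_width": opening from 0.0 (shut) to 1.0 (fully open).
Only numpy, scipy, OpenCV 4.12 (cv2) and the standard library are available. Lean on these libraries where they do the work, as an engineer would, in place of code of your own. Each camera call takes 0.05 s, during which the arm holds its last target. There are 200 camera calls.

## Working session

There is one attempt and no reset: what is moved stays moved. The work goes in short steps, Python scripts to look and compute and a tool call to move; the robot and the scene stay as the last step left them, time stands still between calls to the robot, and variables do not carry over. Pictures are saved under pics/ and viewed, about 8 in all and at most 12, crops included, and the job is handed in when it is done.

Besides the shell and the picture viewer there is one more tool, called after "Request:" as name(argument=value, ...), one argument or row to a line, values as JSON. apply_moves: Moves the arm, as the interface text tells. Its arguments: {"type":"object","properties":{"travel":{"type":"array"},"turn":{"type":"array"},"grip":{"type":"array"},"newtons":{"type":"number"}},"required":["travel","turn","grip"]}

```bash
ls; mkdir -p pics
python3 - <<'E'
from station import status, eyes, bot
import cv2
for c in("scene","top"):
    im=eyes.read_camera(c); cv2.imwrite(f"pics/{c}0.png",im[:,:,::-1]); print(c,eyes.calibration(c))
print(status.get_obs(), bot.tcp_to_tips)
E
```

```text
pics
scene {'intrinsics': array([[446.08846386,   0.        , 285.15545103],
       [  0.        , 446.08846386, 212.34811114],
       [  0.        ,   0.        ,   1.        ]]), 'xyz': array([0.61659717, 0.7244002 , 0.75557175]), 'attitude': array([-0.04427397,  0.0962816 ,  0.90806647, -0.40519742])}
top {'intrinsics': array([[521.6126981 ,   0.        , 281.83719921],
       [  0.        , 521.6126981 , 209.55279747],
       [  0.        ,   0.        ,   1.        ]]), 'xyz': array([2.95597771e-01, 4.46686744e-04, 1.22956475e+00]), 'attitude': array([ 0.0551536 , -0.70193161,  0.70877197, -0.04350161])}
{'t': 0.1, 'q': array([-1.42414151,  0.47775372,  0.02234604,  1.55633587, -0.01151509,
        1.10928085, -0.08311707]), 'joint_vel': array([-0.00041241, -0.00410209,  0.00091161, -0.00211481,  0.0003275 ,
       -0.00234265, -0.00063637]), 'joint_torque': array([ 5.09749982e-03, -5.97761285e+01,  1.61427587e+00, -2.81954563e+01,
        1.29433358e-02,  5.01236980e-03, -2.21263997e-05]), 'eef_pos': array([0.16998724, 0.65273779, 0.24940569]), 'tool_rot': array([ 0.70134185,  0.08924618,  0.70141334, -0.09041052]), 'contact_force': array([ 0.24561004,  0.73259355, -0.35044992]), 'torque': array([-0.01890366,  0.04313101,  0.00840333]), 'gripper_width': 0.9995335946080817} 0.019
```

View pics/scene0.png

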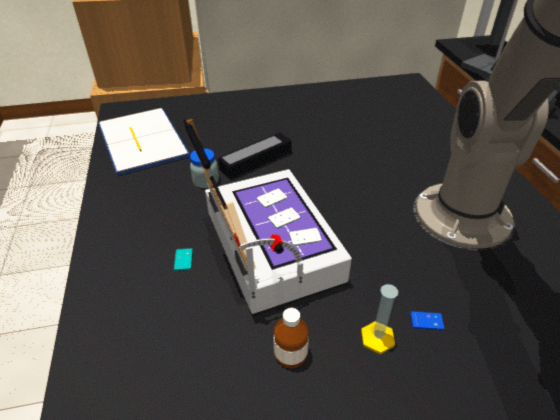

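View pics/top0.png

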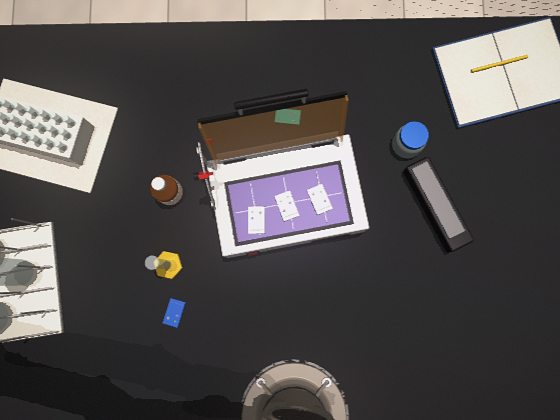

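```bash
cat > h.py <<'E'
import numpy as np, cv2
from scipy.spatial.transform import Rotation as R
from scipy.optimize import least_squares
from station import status, eyes, bot
CAL={c:eyes.calibration(c) for c in("scene","top")}
def rot(q): return R.from_quat([q[1],q[2],q[3],q[0]]).as_matrix()
def proj(P,c):
    k=CAL[c]; p=(np.atleast_2d(P)-k["xyz"])@rot(k["attitude"]); p=p@k["intrinsics"].T
    return p[:,:2]/p[:,2:]
def ray(uv,c):
    k=CAL[c]; uv=np.atleast_2d(uv); d=np.c_[uv,np.ones(len(uv))]@np.linalg.inv(k["intrinsics"]).T
    return k["xyz"],d@rot(k["attitude"]).T
def onz(uv,c,z):
    o,d=ray(uv,c); return o+d*((z-o[2])/d[:,2])[:,None]
def v2w(p,V): 
    c,s=np.cos(V[2]),np.sin(V[2]); p=np.atleast_2d(np.asarray(p,float)); return np.c_[V[0]+c*p[:,0]-s*p[:,1],V[1]+s*p[:,0]+c*p[:,1],p[:,2]]
def grab(c): return eyes.read_camera(c)
def rectify(im,c,V,z,S=4000):  # viewer-plane image, x in [-.10,.06] down->up, y in [.14,-.14]
    # row r: x=.06-r/S ; col: y=.14-col/S
    src=np.float32([[0,0],[1119,0],[1119,639],[0,639]])
    P=v2w([[.06-r/S,.14-q/S,z] for q,r in src],V)
    H=cv2.getPerspectiveTransform(np.float32(proj(P,c)),src)
    return cv2.warpPerspective(im,H,(1120,640),flags=cv2.INTER_CUBIC)
E
python3 - <<'E'
from h import *
im=cv2.imread("pics/top0.png"); hsv=cv2.cvtColor(im,cv2.COLOR_BGR2HSV)
m=((hsv[...,0]>118)&(hsv[...,0]<150)&(hsv[...,1]>70)&(hsv[...,2]>60)).astype(np.uint8)
n,l,s,_=cv2.connectedComponentsWithStats(cv2.morphologyEx(m,cv2.MORPH_CLOSE,np.ones((5,5))))
i=1+s[1:,4].argmax(); pts=np.argwhere(l==i)[:,::-1].astype(float)
W=onz(pts,"top",.086)[:,:2]
r=cv2.minAreaRect(np.float32(W*1000)); print(r, s[i])
im=cv2.imread("pics/scene0.png")
for c in("scene","top"):
    grab(c)
    for t in("strip_a","viewer","shield","index","amber_bottle","cylinder","dev_jar","uv_lamp"):
        print(c,t,[(round(x["score"],2),np.round(x["rect"]).tolist()) for x in eyes.masks_of(t,c)][:6])
E
```

```text
((471.9894714355469, 5.3758697509765625), (128.90858459472656, 248.8336181640625), 10.301836967468262) [ 228  165  121   77 4963]
scene strip_a [(0.92, [409.0, 315.0, 445.0, 330.0]), (0.83, [290.0, 228.0, 324.0, 245.0]), (0.81, [260.0, 187.0, 288.0, 209.0]), (0.7, [178.0, 252.0, 193.0, 273.0]), (0.65, [268.0, 208.0, 302.0, 229.0])]
scene viewer [(0.74, [190.0, 116.0, 351.0, 311.0])]
scene shield [(0.71, [271.0, 235.0, 284.0, 252.0]), (0.57, [181.0, 120.0, 249.0, 269.0]), (0.54, [187.0, 121.0, 350.0, 313.0])]
scene index [(0.56, [271.0, 235.0, 286.0, 256.0])]
scene amber_bottle [(0.95, [274.0, 306.0, 308.0, 368.0]), (0.21, [191.0, 149.0, 221.0, 190.0])]
scene cylinder [(0.87, [360.0, 284.0, 397.0, 352.0])]
scene dev_jar [(0.81, [189.0, 148.0, 221.0, 189.0])]
scene uv_lamp [(0.82, [220.0, 132.0, 294.0, 177.0])]
top strip_a [(0.83, [247.0, 207.0, 266.0, 235.0]), (0.72, [168.0, 298.0, 183.0, 328.0]), (0.67, [306.0, 187.0, 331.0, 214.0]), (0.65, [199.0, 93.0, 345.0, 163.0]), (0.64, [276.0, 196.0, 298.0, 221.0])]
top viewer [(0.85, [194.0, 90.0, 368.0, 255.0]), (0.2, [311.0, 187.0, 330.0, 216.0])]
top shield [(0.73, [197.0, 93.0, 348.0, 161.0])]
top index [(0.39, [392.0, 122.0, 427.0, 158.0])]
top amber_bottle [(0.95, [148.0, 174.0, 179.0, 206.0])]
top cylinder [(0.75, [142.0, 252.0, 180.0, 277.0])]
top dev_jar [(0.94, [392.0, 121.0, 432.0, 159.0]), (0.41, [198.0, 89.0, 347.0, 162.0])]
top uv_lamp [(0.93, [404.0, 156.0, 470.0, 252.0])]
```

```bash
cat >> h.py <<'E'
V0=np.array([.4917,.0090,.1798])
def strips(im,c,V,z=.091):
    """rectified at strip top; returns viewer-frame centre mm, size mm, yaw deg of long axis vs viewer x"""
    r=rectify(im,c,V,z); h=cv2.cvtColor(r,cv2.COLOR_RGB2HSV)
    m=((h[...,1]<75)&(h[...,2]>140)).astype(np.uint8)
    m[:, :70]=0; m[:,1050:]=0; m[:60]=0; m[580:]=0
    m=cv2.morphologyEx(cv2.morphologyEx(m,cv2.MORPH_OPEN,np.ones((41,41))),cv2.MORPH_CLOSE,np.ones((45,45)))
    out=[]
    for k in cv2.findContours(m,cv2.RETR_EXTERNAL,cv2.CHAIN_APPROX_NONE)[0]:
        if cv2.contourArea(k)<8000: continue
        (u,v),(w,hh),_=q=cv2.minAreaRect(k); b=cv2.boxPoints(q)
        e=max((b[1]-b[0],b[2]-b[1]),key=np.linalg.norm)/4
        if e[1]>0:e=-e
        out.append(np.round([60-v/4,140-u/4,max(w,hh)/4,min(w,hh)/4,np.degrees(np.arctan2(-e[0],-e[1]))],1))
    return sorted(out,key=lambda a:-a[1]), r
E
python3 - <<'E'
from h import *
o=[]
for c in("scene","top"):
    im=cv2.imread(f"pics/{c}0.png")[:,:,::-1].copy()
    s,_=strips(im,c,V0); print(c,*s)
    r=rectify(im,c,V0,.086)
    for x in (-20,): cv2.line(r,(0,320),(1120,320),(0,255,0),1)
    for y in(75,0,-75): cv2.line(r,((140-y)*4,0),((140-y)*4,640),(0,255,0),1)
    cv2.rectangle(r,(60,60),(1060,580),(0,255,0),1)
    o.append(cv2.resize(r,(520,297),interpolation=cv2.INTER_AREA))
cv2.imwrite("pics/rect.png",np.vstack(o)[:,:,::-1])
E
```

```text
scene [-43.6  81.1  65.2  43.4 -11.8] [-25.2   9.6  67.4  43.2   8.7] [-24.8 -63.4  67.9  45.   13.6]
top [-44.9  75.5  65.2  40.2  -9.6] [-26.6   4.1  64.2  41.    9.6] [-27.  -62.3  65.4  57.9   8.5]
```

View pics/rect.png

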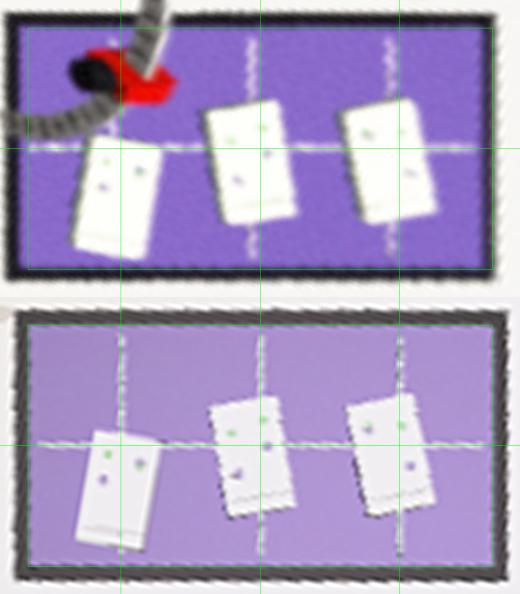

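```bash
cat >> h.py <<'E'
from scipy.optimize import minimize
from scipy.ndimage import map_coordinates
def rectfit(r,ch,x0,L,W,d=2.0):
    """r rectified image, L along x, W along y (mm). returns x,y(mm),yaw(deg) maximizing inside-outside edge contrast"""
    g=np.clip(cv2.GaussianBlur(r[...,ch],(0,0),3).astype(float),0,255)
    a=np.linspace(-.46,.46,40)
    B=lambda l,w:np.r_[np.c_[a*l,0*a+w/2],np.c_[a*l,0*a-w/2],np.c_[0*a+l/2,a*w],np.c_[0*a-l/2,a*w]]
    I,O=B(L-2*d,W-2*d),B(L+2*d,W+2*d)
    def f(p):
        c,s=np.cos(np.radians(p[2])),np.sin(np.radians(p[2]))
        S=lambda P:map_coordinates(g,[(60-(p[0]+c*P[:,0]-s*P[:,1]))*4,(140-(p[1]+s*P[:,0]+c*P[:,1]))*4],order=1,mode="nearest")
        return -np.mean(S(I)-S(O))
    q=minimize(f,x0,method="Nelder-Mead",options=dict(initial_simplex=np.array(x0)+np.array([[0,0,0],[4,0,0],[0,4,0],[0,0,5]]),xatol=.02))
    return q.x
def glass(im,c,V=V0):
    for _ in range(2):
        p=rectfit(rectify(im,c,V,.086),2,[-20,0,0],130,250)
        d=v2w([[p[0]/1000,p[1]/1000,0]],V)[0]; y=V[2]+np.radians(p[2])
        V=np.array([d[0]+.02*np.cos(y),d[1]+.02*np.sin(y),y])
    return V
def see(im,c,V):
    s,_=strips(im,c,V); r=rectify(im,c,V,.091)
    return [np.round(rectfit(r,1,[a[0],a[1],a[4]],60,36),1) for a in s]
E
python3 - <<'E'
from h import *
for c in("scene","top"):
    im=cv2.imread(f"pics/{c}0.png")[:,:,::-1].copy()
    V=glass(im,c); print(c,np.round(V,4),*see(im,c,V))
E
```

```text
scene [0.4915 0.0141 0.1798] [-45.   76.2  -9.9] [-26.6   4.8   9.1] [-25.6 -69.   11.3]
top [0.4918 0.0085 0.1797] [-44.4  76.7  -9.7] [-26.2   4.7   9.5] [-26.7 -63.2  10.6]
```

```bash
cat >> h.py <<'E'
V1=np.array([.4917,.0113,.1798])
def pose():
    o=status.get_obs(); return o["eef_pos"],rot(o["tool_rot"]),o
def tdown(yaw,tilt=0.,flip=1):
    """tool x down (tilted by tilt: pointing away +x viewer), tool y along flip*(viewer-like y) at yaw; """
    z=R.from_euler("z",yaw).as_matrix()
    x=np.array([np.sin(tilt),0,-np.cos(tilt)]); y=np.array([0,flip,0.])
    return z@np.c_[x,y,np.cross(x,y)]
def plan(P,Rt,n,p0=None,R0=None):
    if p0 is None: p0,R0,_=pose()
    rv=R.from_matrix(R0.T@Rt).as_rotvec(); d=P-p0
    T=[];W=[];Rk=R0
    for k in range(n):
        T.append((np.round(Rk.T@d/n*100,2)+0).tolist()); W.append((np.round(rv/n,4)+0).tolist()); Rk=Rk@R.from_rotvec(rv/n).as_matrix()
    print("dist %.3f m, rot %.1f deg"%(np.linalg.norm(d),np.degrees(np.linalg.norm(rv)))); print('travel',T);print('turn',W)
    return P,Rt
E
python3 - <<'E'
from h import *
p,Rm,o=pose(); print(p,np.round(Rm,3))
t=v2w([[-.0447,.0765,.22]],V1)[0]; Y=V1[2]+np.radians(-9.8)
for f in(1,-1): print(f, t); plan(t,tdown(Y,0,f),16)
E
```

```text
[0.17010519 0.65322749 0.25029991] [[-0.     0.252  0.968]
 [ 0.     0.968 -0.252]
 [-1.     0.    -0.   ]]
1 [0.43403988 0.07857295 0.22      ]
dist 0.633 m, rot 15.1 deg
travel [[0.19, -3.06, 2.5], [0.19, -3.1, 2.45], [0.19, -3.14, 2.4], [0.19, -3.18, 2.35], [0.19, -3.22, 2.29], [0.19, -3.26, 2.24], [0.19, -3.29, 2.19], [0.19, -3.33, 2.13], [0.19, -3.36, 2.08], [0.19, -3.4, 2.02], [0.19, -3.43, 1.97], [0.19, -3.46, 1.91], [0.19, -3.49, 1.85], [0.19, -3.52, 1.79], [0.19, -3.55, 1.74], [0.19, -3.58, 1.68]]
turn [[-0.0165, 0.0, 0.0], [-0.0165, 0.0, 0.0], [-0.0165, 0.0, 0.0], [-0.0165, 0.0, 0.0], [-0.0165, 0.0, 0.0], [-0.0165, 0.0, 0.0], [-0.0165, 0.0, 0.0], [-0.0165, 0.0, 0.0], [-0.0165, 0.0, 0.0], [-0.0165, 0.0, 0.0], [-0.0165, 0.0, 0.0], [-0.0165, 0.0, 0.0], [-0.0165, 0.0, 0.0], [-0.0165, 0.0, 0.0], [-0.0165, 0.0, 0.0], [-0.0165, 0.0, 0.0]]
-1 [0.43403988 0.07857295 0.22      ]
dist 0.633 m, rot 164.9 deg
travel [[0.19, -3.06, 2.5], [0.19, -2.56, 3.01], [0.19, -1.98, 3.42], [0.19, -1.34, 3.72], [0.19, -0.65, 3.9], [0.19, 0.06, 3.95], [0.19, 0.76, 3.88], [0.19, 1.44, 3.68], [0.19, 2.08, 3.36], [0.19, 2.65, 2.94], [0.19, 3.13, 2.42], [0.19, 3.51, 1.82], [0.19, 3.78, 1.16], [0.19, 3.92, 0.46], [0.19, 3.94, -0.25], [0.19, 3.84, -0.95]]
turn [[0.1799, 0.0, 0.0], [0.1799, 0.0, 0.0], [0.1799, 0.0, 0.0], [0.1799, 0.0, 0.0], [0.1799, 0.0, 0.0], [0.1799, 0.0, 0.0], [0.1799, 0.0, 0.0], [0.1799, 0.0, 0.0], [0.1799, 0.0, 0.0], [0.1799, 0.0, 0.0], [0.1799, 0.0, 0.0], [0.1799, 0.0, 0.0], [0.1799, 0.0, 0.0], [0.1799, 0.0, 0.0], [0.1799, 0.0, 0.0], [0.1799, 0.0, 0.0]]
```

Request:
apply_moves(
  travel=[
    [0.1, -3.1, 2.5],
    [0.1, -3.1, 2.45],
    [0.1, -3.15, 2.4],
    [0.1, -3.2, 2.35],
    [0.1, -3.2, 2.3],
    [0.1, -3.25, 2.25],
    [0.1, -3.3, 2.2],
    [0.1, -3.35, 2.15],
  ],
  turn=[
    [-0.0165, 0, 0],
    [-0.0165, 0, 0],
    [-0.0165, 0, 0],
    [-0.0165, 0, 0],
    [-0.0165, 0, 0],
    [-0.0165, 0, 0],
    [-0.0165, 0, 0],
    [-0.0165, 0, 0],
  ],
  grip=[0.1, 0.2, 0.3, 0.4, 0.4, 0.4, 0.4, 0.4],
  newtons=20,
)

```text
t: 1.67
eef_pos: [0.3015, 0.3635, 0.2396]
tool_rot: [0.705, 0.038, 0.707, -0.033]
contact_force: [0.6, 0.1, 0.4]
gripper_width: 0.6
```

Request:
apply_moves(
  travel=[
    [0.1, -3.35, 2.1],
    [0.1, -3.4, 2.0],
    [0.1, -3.45, 1.95],
    [0.1, -3.45, 1.9],
    [0.1, -3.5, 1.85],
    [0.1, -3.5, 1.8],
    [0.1, -3.55, 1.75],
    [0.1, -3.6, 1.7],
  ],
  turn=[
    [-0.0165, 0, 0],
    [-0.0165, 0, 0],
    [-0.0165, 0, 0],
    [-0.0165, 0, 0],
    [-0.0165, 0, 0],
    [-0.0165, 0, 0],
    [-0.0165, 0, 0],
    [-0.0165, 0, 0],
  ],
  grip=[0.4, 0.4, 0.4, 0.4, 0.4, 0.4, 0.4, 0.4],
)

```text
t: 2.33
eef_pos: [0.4454, 0.0648, 0.2315]
tool_rot: [0.708, -0.009, 0.705, 0.019]
contact_force: [1.0, 1.2, -0.3]
gripper_width: 0.603
```

Run:
```python
from h import *
p,Rm,o=pose(); print(p,o["gripper_width"],o["contact_force"],o["q"])
t=v2w([[-.0447,.0765,.125]],V1)[0]; Y=V1[2]+np.radians(-9.8)
plan(t,tdown(Y),7)
```

```text
[0.44539169 0.06475447 0.23148059] 0.6026901923481284 [ 1.00889452  1.23356011 -0.25284521] [-0.61544519  0.11764346  0.37236869  2.11460567 -0.07063198  0.91109332
  1.4076371 ]
dist 0.108 m, rot 2.0 deg
travel [[1.52, 0.18, -0.16], [1.52, 0.18, -0.16], [1.52, 0.19, -0.16], [1.52, 0.19, -0.16], [1.52, 0.19, -0.16], [1.52, 0.19, -0.16], [1.52, 0.2, -0.16]]
turn [[0.0044, 0.0006, -0.0021], [0.0044, 0.0006, -0.0021], [0.0044, 0.0006, -0.0021], [0.0044, 0.0006, -0.0021], [0.0044, 0.0006, -0.0021], [0.0044, 0.0006, -0.0021], [0.0044, 0.0006, -0.0021]]
```

Request:
apply_moves(
  travel=[
    [1.3, 0.2, -0.16],
    [1.5, 0.2, -0.16],
    [1.5, 0.2, -0.16],
    [1.5, 0.2, -0.16],
    [1.5, 0.2, -0.16],
    [1.5, 0.2, -0.16],
    [1.3, 0.2, -0.16],
    [0, 0, 0],
  ],
  turn=[
    [0.0044, 0.0006, -0.002],
    [0.0044, 0.0006, -0.002],
    [0.0044, 0.0006, -0.002],
    [0.0044, 0.0006, -0.002],
    [0.0044, 0.0006, -0.002],
    [0.0044, 0.0006, -0.002],
    [0.0044, 0, -0.002],
    [0, 0, 0],
  ],
  grip=[0.45, 0.45, 0.45, 0.45, 0.45, 0.45, 0.45, 0.45],
)

```text
t: 3.0
eef_pos: [0.4417, 0.0679, 0.1302]
tool_rot: [0.712, 0.005, 0.703, -0.005]
contact_force: [-0.9, -0.0, 0.1]
gripper_width: 0.549
```

Run:
```python
from h import *
p,Rm,o=pose(); print(p,o["gripper_width"],o["contact_force"])
t=v2w([[-.0447,.0765,.112]],V1)[0]; Y=V1[2]+np.radians(-9.8)
plan(t,tdown(Y),1)
o_=[]
for c in("scene","top"):
    im=grab(c); r=rectify(im,c,glass(cv2.imread(f"pics/{c}0.png")[:,:,::-1].copy(),c),.091); o_.append(cv2.resize(r,(520,297),interpolation=cv2.INTER_AREA))
cv2.imwrite("pics/r1.png",np.vstack(o_)[:,:,::-1])
```

```text
[0.44173225 0.06793175 0.13019172] 0.5493345052544298 [-0.93684191 -0.00652212  0.08885819]
dist 0.022 m, rot 1.5 deg
travel [[1.81, 1.05, -0.81]]
turn [[-0.0219, 0.0129, -0.0003]]
```

View pics/r1.png

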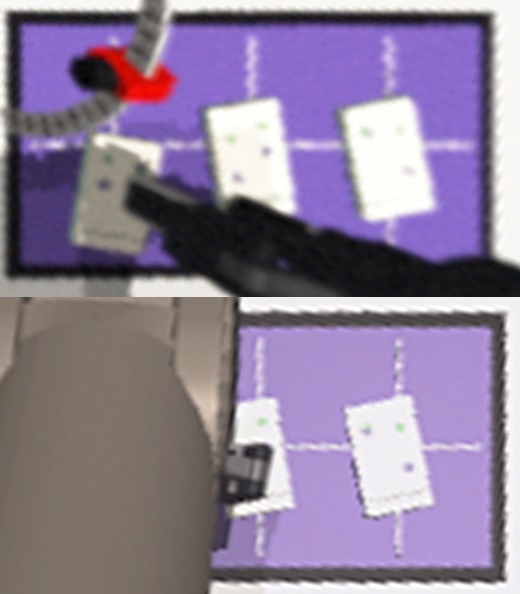

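Request:
apply_moves(
  travel=[
    [0.4, 1.05, -0.8],
    [0.4, 0, 0],
    [0, 0, 0],
  ],
  turn=[
    [-0.022, 0.013, 0],
    [0, 0, 0],
    [0, 0, 0],
  ],
  grip=[0.45, 0.45, 0.45],
)

```text
t: 3.35
eef_pos: [0.4366, 0.0797, 0.1257]
tool_rot: [0.709, -0.003, 0.705, 0.005]
contact_force: [1.0, 0.5, 0.4]
gripper_width: 0.554
```

Run:
```python
from h import *
p,Rm,o=pose(); print(p,o["gripper_width"],o["contact_force"])
t=v2w([[-.0447,.0765,.110]],V1)[0]; Y=V1[2]+np.radians(-9.8)
plan(t,tdown(Y),1)
```

```text
[0.43663767 0.07972579 0.1257213 ] 0.5541793756614326 [1.01857396 0.53572463 0.35944359]
dist 0.016 m, rot 0.4 deg
travel [[1.57, -0.12, -0.27]]
turn [[0.0017, 0.0058, -0.0033]]
```

Request:
apply_moves(
  travel=[
    [0.7, -0.1, -0.3],
    [0.7, 0, -0.1],
    [0.2, 0, 0],
  ],
  turn=[
    [0, 0.006, -0.003],
    [0, 0, 0],
    [0, 0, 0],
  ],
  grip=[0.47, 0.48, 0.48],
)

```text
t: 3.6
eef_pos: [0.4334, 0.0795, 0.1098]
tool_rot: [0.708, -0.004, 0.706, 0.005]
contact_force: [-0.7, 0.3, -0.3]
gripper_width: 0.524
```

Run:
```python
from h import *
p,Rm,o=pose(); print(p,o["gripper_width"],o["contact_force"])
t=v2w([[-.0447,.0765,.106]],V1)[0]; Y=V1[2]+np.radians(-9.8)
plan(t,tdown(Y),1)
im=grab("scene"); cv2.imwrite("pics/s2.png",cv2.resize(im[170:300,220:400],(720,520),interpolation=cv2.INTER_CUBIC)[:,:,::-1])
```

```text
[0.43339538 0.07949252 0.10976059] 0.5238334811061488 [-0.69777963  0.26501821 -0.26979823]
dist 0.004 m, rot 0.2 deg
travel [[0.38, -0.09, 0.06]]
turn [[0.0029, 0.0024, -0.0017]]
```

View pics/s2.png

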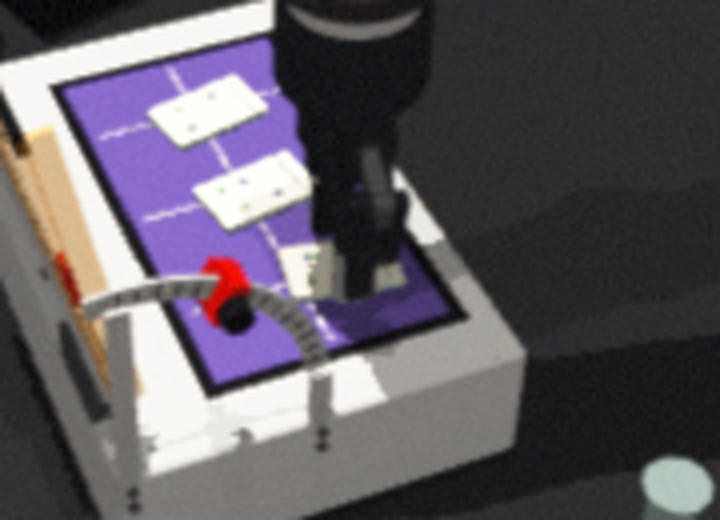

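Request:
apply_moves(
  travel=[
    [0.25, -0.08, 0.05],
    [0.1, 0, 0],
  ],
  turn=[
    [0.003, 0.002, -0.002],
    [0, 0, 0],
  ],
  grip=[0.49, 0.49],
)

```text
t: 3.82
eef_pos: [0.4338, 0.0782, 0.1057]
tool_rot: [0.707, -0.003, 0.707, 0.002]
contact_force: [0.6, 0.5, 0.9]
gripper_width: 0.512
```

Request:
apply_moves(
  travel=[
    [0.1, 0, 0],
    [0.1, 0, 0],
  ],
  turn=[
    [0, 0, 0],
    [0, 0, 0],
  ],
  grip=[0.49, 0.49],
)

```text
t: 3.98
eef_pos: [0.434, 0.0779, 0.1034]
tool_rot: [0.707, -0.003, 0.707, 0.002]
contact_force: [-0.2, -0.4, -0.4]
gripper_width: 0.507
```

Request:
apply_moves(
  travel=[
    [0, 0, 0],
    [0, 0, 0],
    [0, 0, 0],
    [0, 0, 0],
  ],
  turn=[
    [0, 0, 0],
    [0, 0, 0],
    [0, 0, 0],
    [0, 0, 0],
  ],
  grip=[0.55, 0.6, 0.65, 0.7],
)

```text
t: 4.32
eef_pos: [0.4353, 0.0786, 0.1046]
tool_rot: [0.708, -0.002, 0.707, 0.003]
contact_force: [-0.0, -0.1, -0.4]
gripper_width: 0.414
```

Run:
```python
from h import *
p,Rm,o=pose(); print(p,o["gripper_width"],o["contact_force"])
t=v2w([[-.020,.075,.1055]],V1)[0]; Y=V1[2]
plan(t,tdown(Y),3)
```

```text
[0.43534752 0.07862693 0.10455304] 0.4136446321774981 [-0.03706455 -0.09470798 -0.41740239]
dist 0.023 m, rot 9.9 deg
travel [[-0.03, 0.09, 0.78], [-0.03, 0.05, 0.78], [-0.03, 0.0, 0.78]]
turn [[-0.0576, 0.0005, -0.0001], [-0.0576, 0.0005, -0.0001], [-0.0576, 0.0005, -0.0001]]
```

Request:
apply_moves(
  travel=[
    [-0.1, 0.09, 0.78],
    [-0.03, 0.05, 0.78],
    [-0.03, 0, 0.78],
  ],
  turn=[
    [-0.0576, 0, 0],
    [-0.0576, 0, 0],
    [-0.0576, 0, 0],
  ],
  grip=[0.7, 0.7, 0.7],
)

```text
t: 4.57
eef_pos: [0.4571, 0.0812, 0.1057]
tool_rot: [0.704, -0.065, 0.704, 0.065]
contact_force: [0.2, -0.2, 0.1]
gripper_width: 0.408
```

Run:
```python
from h import *
p,Rm,o=pose(); print(p,o["gripper_width"],o["contact_force"])
t=v2w([[-.020,.075,.1055]],V1)[0]; Y=V1[2]
plan(t,tdown(Y),1)
```

```text
[0.45706918 0.08118927 0.1056738 ] 0.4084333216990629 [ 0.24711509 -0.17008519  0.05571044]
dist 0.002 m, rot 0.3 deg
travel [[0.02, 0.0, 0.16]]
turn [[0.0055, -0.0012, 0.0001]]
```

Request:
apply_moves(
  travel=[
    [0.06, 0, 0.16],
    [0.08, 0, 0],
    [0, 0, 0],
  ],
  turn=[
    [0.0055, -0.001, 0],
    [0, 0, 0],
    [0, 0, 0],
  ],
  grip=[0.7, 0.7, 0.7],
)

```text
t: 4.82
eef_pos: [0.4601, 0.0816, 0.1042]
tool_rot: [0.705, -0.063, 0.704, 0.063]
contact_force: [1.0, 1.3, 1.4]
gripper_width: 0.413
```

Run:
```python
from h import *
p,Rm,o=pose(); print(p,o["gripper_width"],o["contact_force"])
t=v2w([[-.020,.075,.104]],V1)[0]; Y=V1[2]
plan(t,tdown(Y),1)
```

```text
[0.4601372  0.08163071 0.10420354] 0.413283146331503 [0.95871284 1.25177824 1.35007626]
dist 0.002 m, rot 0.1 deg
travel [[0.02, 0.02, -0.15]]
turn [[-0.0019, 0.0017, 0.0]]
```

Request:
apply_moves(
  travel=[
    [0.02, 0, 0],
    [0, 0, 0],
    [0, 0, 0],
  ],
  turn=[
    [0, 0, 0],
    [0, 0, 0],
    [0, 0, 0],
  ],
  grip=[0.5, 0.46, 0.42],
)

```text
t: 5.07
eef_pos: [0.4587, 0.0813, 0.1036]
tool_rot: [0.704, -0.062, 0.704, 0.062]
contact_force: [-0.5, -0.5, -0.5]
gripper_width: 0.581
```

Request:
apply_moves(
  travel=[
    [-1.5, 0, 0],
    [-2.5, 0, 0],
    [-3, -3, 0],
    [-3, -3, 0],
    [0, -3, 0],
    [0, -3, 0],
  ],
  turn=[
    [0, 0, 0],
    [0.04, 0, 0],
    [0.04, 0, 0],
    [0.04, 0, 0],
    [0.04, 0, 0],
    [0, 0, 0],
  ],
  grip=[0.42, 0.42, 0.42, 0.42, 0.42, 0.42],
)

```text
t: 5.57
eef_pos: [0.4657, -0.0353, 0.2069]
tool_rot: [0.705, -0.007, 0.709, 0.007]
contact_force: [0.3, -0.3, -0.5]
gripper_width: 0.58
```

Run:
```python
from h import *
p,Rm,o=pose(); print(p,o["gripper_width"],o["contact_force"])
for c in("scene","top"):
    ref=cv2.imread(f"pics/{c}0.png")[:,:,::-1].copy(); V=glass(ref,c)
    im=grab(c); cv2.imwrite(f"pics/{c}_a.png",im[:,:,::-1]); r=rectify(im,c,V,.091)
    print(c,*[np.round(rectfit(r,1,g,60,36),1) for g in([-20,75,0],[-26,4.5,9.5],[-26,-69,11])])
```

```text
[ 0.46568176 -0.03530866  0.20692342] 0.5797689283290665 [ 0.29615626 -0.25035959 -0.53142423]
scene [-21.8  74.2  -6.6] [-26.    5.3   8.5] [-25.1 -69.6  12.3]
top [-18.9  74.6   0.3] [-27.2   4.9   9.1] [-22.6 -67.4  13.8]
```

Run:
```python
from h import *
p,Rm,o=pose()
t=v2w([[-.0264,.0048,.115]],V1)[0]; Y=V1[2]+np.radians(9.2)
plan(t,tdown(Y),5)
```

```text
dist 0.105 m, rot 18.7 deg
travel [[1.83, 1.02, 0.01], [1.83, 1.02, 0.08], [1.83, 1.01, 0.14], [1.83, 1.0, 0.21], [1.83, 0.98, 0.27]]
turn [[-0.0654, -0.001, 0.0003], [-0.0654, -0.001, 0.0003], [-0.0654, -0.001, 0.0003], [-0.0654, -0.001, 0.0003], [-0.0654, -0.001, 0.0003]]
```

Request:
apply_moves(
  travel=[
    [0.5, 1.7, 0],
    [1.8, 1.7, 0.1],
    [2.0, 1.7, 0.15],
    [2.0, 0, 0.2],
    [1.5, 0, 0.27],
  ],
  turn=[
    [-0.0654, 0, 0],
    [-0.0654, 0, 0],
    [-0.0654, 0, 0],
    [-0.0654, 0, 0],
    [-0.0654, 0, 0],
  ],
  grip=[0.45, 0.45, 0.45, 0.45, 0.45],
)

```text
t: 6.08
eef_pos: [0.4693, 0.0147, 0.129]
tool_rot: [0.698, -0.121, 0.696, 0.122]
contact_force: [-0.5, 0.3, 0.1]
gripper_width: 0.55
```

```bash
cat > go.py <<'E'
from h import *; import sys
x,y,z,a=map(float,sys.argv[1:5]); n=int(sys.argv[5]); Vx=V1
p,Rm,o=pose(); print(np.round(p,4),o["gripper_width"],np.round(o["contact_force"],1),o["t"])
plan(v2w([[x/1e3,y/1e3,z/1e3]],Vx)[0],tdown(Vx[2]+np.radians(a)),n)
E
python3 go.py -26.4 4.8 110 9.2 2
```

```text
[0.4693 0.0147 0.129 ] 0.5504001555801835 [-0.5  0.3  0.1] 6.0833
dist 0.020 m, rot 0.3 deg
travel [[0.95, -0.09, -0.27], [0.95, -0.09, -0.27]]
turn [[0.0025, 0.0014, -0.0001], [0.0025, 0.0014, -0.0001]]
```

Request:
apply_moves(
  travel=[
    [0.7, -0.2, -0.55],
    [0.6, 0, 0],
    [0.4, 0, 0],
  ],
  turn=[
    [0.005, 0.002, 0],
    [0, 0, 0],
    [0, 0, 0],
  ],
  grip=[0.47, 0.48, 0.48],
)

```text
t: 6.33
eef_pos: [0.4619, 0.0126, 0.1086]
tool_rot: [0.695, -0.12, 0.699, 0.121]
contact_force: [0.2, -0.4, 0.7]
gripper_width: 0.521
```

```bash
python3 go.py -26.4 4.8 104 9.2 2
```

```text
[0.4619 0.0126 0.1086] 0.5206664676698628 [ 0.2 -0.4  0.7] 6.3333
dist 0.006 m, rot 0.3 deg
travel [[0.23, -0.11, 0.12], [0.23, -0.11, 0.12]]
turn [[0.0006, -0.0025, -0.0009], [0.0006, -0.0025, -0.0009]]
```

Request:
apply_moves(
  travel=[
    [0.2, -0.2, 0.2],
    [0.1, 0, 0],
  ],
  turn=[
    [0.001, -0.005, -0.002],
    [0, 0, 0],
  ],
  grip=[0.49, 0.49],
)

```text
t: 6.5
eef_pos: [0.4642, 0.0109, 0.1053]
tool_rot: [0.697, -0.119, 0.697, 0.118]
contact_force: [0.3, 0.0, -0.1]
gripper_width: 0.511
```

```bash
python3 go.py -26.4 4.8 103.5 9.2 1
```

```text
[0.4642 0.0109 0.1053] 0.5105764418611123 [ 0.3  0.  -0.1] 6.5
dist 0.002 m, rot 0.2 deg
travel [[0.18, 0.01, 0.08]]
turn [[-0.0033, -0.0002, 0.0003]]
```

Request:
apply_moves(
  travel=[
    [0.13, 0, 0.08],
    [0.05, 0, 0],
    [0, 0, 0],
    [0, 0, 0],
  ],
  turn=[
    [-0.003, 0, 0],
    [0, 0, 0],
    [0, 0, 0],
    [0, 0, 0],
  ],
  grip=[0.49, 0.57, 0.63, 0.7],
)

```text
t: 6.83
eef_pos: [0.4664, 0.0109, 0.1049]
tool_rot: [0.698, -0.119, 0.696, 0.119]
contact_force: [-0.0, -0.4, -0.0]
gripper_width: 0.416
```

```bash
python3 go.py -20 0 105 0 3
```

```text
[0.4664 0.0109 0.1049] 0.41617302089570235 [-0.  -0.4 -0. ] 6.8333
dist 0.006 m, rot 9.0 deg
travel [[0.0, -0.16, 0.14], [0.0, -0.15, 0.15], [0.0, -0.15, 0.16]]
turn [[0.0525, 0.0011, 0.0002], [0.0525, 0.0011, 0.0002], [0.0525, 0.0011, 0.0002]]
```

Request:
apply_moves(
  travel=[
    [-0.05, -0.16, 0.2],
    [0, -0.15, 0.2],
    [0, -0.15, 0.16],
  ],
  turn=[
    [0.0525, 0.001, 0],
    [0.0525, 0.001, 0],
    [0.0525, 0.001, 0],
  ],
  grip=[0.7, 0.7, 0.7],
)

```text
t: 7.08
eef_pos: [0.4733, 0.0082, 0.1063]
tool_rot: [0.705, -0.062, 0.704, 0.062]
contact_force: [0.6, 0.6, -1.2]
gripper_width: 0.414
```

```bash
python3 go.py -19 0 104 0 1
```

```text
[0.4733 0.0082 0.1063] 0.41433692978752423 [ 0.6  0.6 -1.2] 7.0833
dist 0.002 m, rot 0.3 deg
travel [[0.23, -0.02, -0.03]]
turn [[-0.0049, 0.0016, -0.0001]]
```

Request:
apply_moves(
  travel=[
    [0.13, -0.02, -0.05],
    [0.1, 0, 0],
  ],
  turn=[
    [-0.005, 0.002, 0],
    [0, 0, 0],
  ],
  grip=[0.7, 0.7],
)

```text
t: 7.25
eef_pos: [0.4737, 0.0078, 0.1044]
tool_rot: [0.705, -0.063, 0.704, 0.063]
contact_force: [-0.0, -0.6, 0.4]
gripper_width: 0.41
```

```bash
python3 go.py -19 0 104 0 1
```

```text
[0.4737 0.0078 0.1044] 0.4098306238939113 [-0.  -0.6  0.4] 7.25
dist 0.001 m, rot 0.1 deg
travel [[0.04, 0.02, -0.06]]
turn [[-0.0004, 0.001, 0.0002]]
```

Request:
apply_moves(
  travel=[
    [0.02, 0, 0],
    [0, 0, 0],
    [0, 0, 0],
    [-1.5, 0, 0],
    [-1.5, 0, 0],
    [-0.5, -2.2, -0.3],
    [0, -2.4, -0.6],
    [0, -2.0, -1],
  ],
  turn=[
    [0, 0, 0],
    [0, 0, 0],
    [0, 0, 0],
    [0, 0, 0],
    [0, 0, 0],
    [-0.064, 0, 0],
    [-0.064, 0, 0],
    [-0.064, 0, 0],
  ],
  grip=[0.5, 0.46, 0.45, 0.45, 0.45, 0.45, 0.45, 0.45],
)

```text
t: 7.92
eef_pos: [0.4718, -0.0572, 0.1403]
tool_rot: [0.693, -0.138, 0.693, 0.139]
contact_force: [0.4, -0.5, 0.9]
gripper_width: 0.55
```

```bash
python3 go.py -26 -69.3 112 11.3 2
```

```text
[ 0.4718 -0.0572  0.1403] 0.5504562550298737 [ 0.4 -0.5  0.9] 7.9167
dist 0.029 m, rot 1.0 deg
travel [[1.42, -0.33, 0.23], [1.42, -0.33, 0.23]]
turn [[0.0091, 0.0003, -0.0006], [0.0091, 0.0003, -0.0006]]
```

Request:
apply_moves(
  travel=[
    [0.5, -0.3, 0.4],
    [1.0, 0, 0.1],
    [1.0, 0, 0],
  ],
  turn=[
    [0.018, 0, 0],
    [0, 0, 0],
    [0, 0, 0],
  ],
  grip=[0.46, 0.47, 0.48],
)

```text
t: 8.17
eef_pos: [0.4784, -0.0631, 0.1163]
tool_rot: [0.697, -0.131, 0.693, 0.131]
contact_force: [0.2, 0.4, 0.1]
gripper_width: 0.512
```

```bash
python3 go.py -26 -69.3 106 11.3 2
```

```text
[ 0.4784 -0.0631  0.1163] 0.5120768040738466 [0.2 0.4 0.1] 8.1667
dist 0.010 m, rot 0.4 deg
travel [[0.51, 0.07, 0.03], [0.51, 0.07, 0.03]]
turn [[-0.0025, 0.0026, 0.0006], [-0.0025, 0.0026, 0.0006]]
```

Request:
apply_moves(
  travel=[
    [0.4, 0.14, 0.06],
    [0.4, 0, 0],
    [0.2, 0, 0],
  ],
  turn=[
    [-0.005, 0.005, 0],
    [0, 0, 0],
    [0, 0, 0],
  ],
  grip=[0.48, 0.48, 0.48],
)

```text
t: 8.42
eef_pos: [0.4768, -0.0595, 0.1027]
tool_rot: [0.693, -0.134, 0.696, 0.133]
contact_force: [-13.7, -4.0, 52.0]
gripper_width: 0.521
```

```bash
python3 go.py -26 -69.3 103.5 11.3 1
```

```text
[ 0.4768 -0.0595  0.1027] 0.520984715695591 [-13.7  -4.   52. ] 8.4167
dist 0.003 m, rot 0.3 deg
travel [[-0.08, -0.26, 0.09]]
turn [[0.0028, -0.0053, -0.0008]]
```

Request:
apply_moves(
  travel=[
    [-1.0, 0, 0],
    [-1.0, 0, 0],
    [-0.3, 0, 0],
  ],
  turn=[
    [0, 0, 0],
    [0, 0, 0],
    [0, 0, 0],
  ],
  grip=[0.46, 0.45, 0.45],
)

```text
t: 8.67
eef_pos: [0.4758, -0.0577, 0.1252]
tool_rot: [0.691, -0.134, 0.698, 0.135]
contact_force: [-0.2, 0.4, 0.2]
gripper_width: 0.549
```

Run:
```python
from h import *
p,Rm,o=pose(); print(p,o["gripper_width"],o["contact_force"])
o_=[]
for c in("scene","top"):
    im=grab(c); V=glass(cv2.imread(f"pics/{c}0.png")[:,:,::-1].copy(),c); r=rectify(im,c,V,.091); print(c,*[np.round(rectfit(r,1,g,60,36),1) for g in([-20,75,0],[-20,0,0],[-26,-69,11])]); o_.append(cv2.resize(r,(520,297),interpolation=cv2.INTER_AREA))
cv2.imwrite("pics/r2.png",np.vstack(o_)[:,:,::-1])
```

```text
[ 0.47581359 -0.0576921   0.12515255] 0.5493229818291087 [-0.17983062  0.4154962   0.17794207]
scene [-22.   73.9  -5.5] [-18.4   0.1  -0.3] [-25.  -67.2   5.6]
top [-18.9  74.8   0. ] [-18.9  -0.1  -0.6] [-31.3 -66.9  15.8]
```

View pics/r2.png

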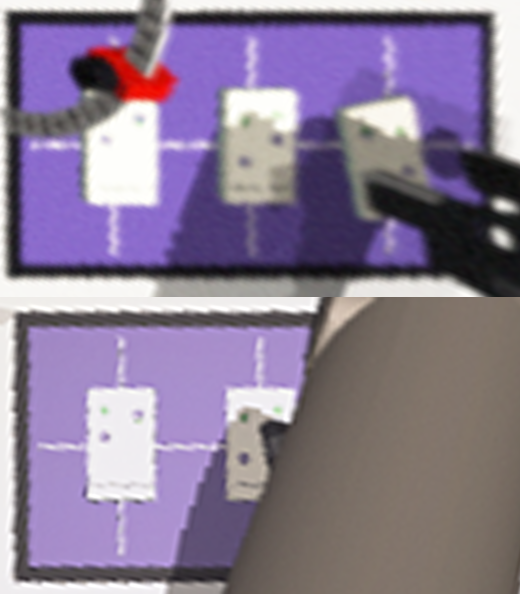

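Request:
apply_moves(
  travel=[
    [-2, 3, 0],
    [-2, 4, 0],
    [-1, 4, 0],
    [-1, 4, 0],
    [0, 4, -0.5],
    [0, 1, 0],
  ],
  turn=[
    [0, 0, 0],
    [0, 0, 0],
    [0, 0, 0],
    [0, 0, 0],
    [0, 0, 0],
    [0, 0, 0],
  ],
  grip=[0.45, 0.45, 0.45, 0.45, 0.45, 0.45],
)

```text
t: 9.27
eef_pos: [0.3966, 0.1299, 0.1876]
tool_rot: [0.693, -0.131, 0.697, 0.13]
contact_force: [-0.1, -0.3, -0.6]
gripper_width: 0.55
```

Run:
```python
from h import *
p,Rm,o=pose(); print(p,o["gripper_width"],o["contact_force"])
for c in("scene","top"):
    im=grab(c); cv2.imwrite(f"pics/{c}_c.png",im[:,:,::-1]); V=glass(cv2.imread(f"pics/{c}0.png")[:,:,::-1].copy(),c); r=rectify(im,c,V,.091)
    for g in([-20,75,0],[-20,0,0],[-24,-67,10],[-26,-69,5]): print(c,np.round(rectfit(r,1,g,60,36),1), np.round(rectfit(r,1,g,60,36,3),1))
    print(*strips(im,c,V)[0])
```

```text
[0.39661564 0.12991541 0.1876169 ] 0.5504990413806864 [-0.12592735 -0.25375779 -0.61051819]
scene [-21.7  73.8  -5.3] [-21.8  73.7  -4.7]
scene [-19.2  -0.3   0. ] [-19.2  -0.3  -0.2]
scene [-25.6 -69.1  11.3] [-25.7 -69.1  11.5]
scene [-25.6 -69.1  11.3] [-25.7 -69.1  11.5]
[-22.9  75.1  55.8  42.2   0. ] [-18.9   0.8  64.2  43.5   0. ] [-25.6 -68.6  67.5  46.   15.9]
top [-19.   74.7   0.1] [-19.   74.5   0. ]
top [-18.8  -0.5   0. ] [-18.8  -0.8   0. ]
top [-25.5 -69.5  11.8] [-25.5 -69.9  11.8]
top [-25.5 -69.5  11.8] [-25.5 -69.9  11.8]
[-19.   74.4  61.5  39.2   0. ] [-19.1  -0.8  63.2  39.5   0. ] [-26.1 -69.6  65.   41.1  12.4]
```

```bash
python3 go.py -25.6 -69.4 125 11.6 7
```

```text
[0.3985 0.1276 0.1876] 0.5493276088302824 [ 1.3 -0.6 -0.9] 9.3667
dist 0.215 m, rot 0.7 deg
travel [[0.9, -2.93, 0.1], [0.9, -2.94, 0.09], [0.9, -2.94, 0.08], [0.9, -2.94, 0.08], [0.9, -2.94, 0.07], [0.89, -2.94, 0.07], [0.89, -2.94, 0.06]]
turn [[-0.0017, -0.0006, 0.0001], [-0.0017, -0.0006, 0.0001], [-0.0017, -0.0006, 0.0001], [-0.0017, -0.0006, 0.0001], [-0.0017, -0.0006, 0.0001], [-0.0017, -0.0006, 0.0001], [-0.0017, -0.0006, 0.0001]]
```

Request:
apply_moves(
  travel=[
    [0.2, -2.9, 0.1],
    [0.4, -3.2, 0.1],
    [0.7, -3.2, 0.1],
    [1, -3.2, 0.1],
    [1.2, -3.2, 0.1],
    [1.2, -3.0, 0.1],
    [1, -1.4, 0.1],
  ],
  turn=[
    [-0.0017, 0, 0],
    [-0.0017, 0, 0],
    [-0.0017, 0, 0],
    [-0.0017, 0, 0],
    [-0.0017, 0, 0],
    [-0.0017, 0, 0],
    [-0.0017, 0, 0],
  ],
  grip=[0.45, 0.45, 0.45, 0.45, 0.45, 0.45, 0.45],
)

```text
t: 9.95
eef_pos: [0.4845, -0.0679, 0.1303]
tool_rot: [0.695, -0.138, 0.692, 0.135]
contact_force: [-0.1, 0.3, 0.7]
gripper_width: 0.552
```

```bash
python3 go.py -25.6 -69.4 113 11.6 2
```

```text
[ 0.4845 -0.0679  0.1303] 0.5524369759019931 [-0.1  0.3  0.7] 9.95
dist 0.019 m, rot 0.5 deg
travel [[0.86, 0.4, -0.14], [0.87, 0.4, -0.14]]
turn [[0.0034, 0.0014, 0.0023], [0.0034, 0.0014, 0.0023]]
```

Request:
apply_moves(
  travel=[
    [0.6, 0.8, -0.25],
    [0.5, 0, 0],
    [0.2, 0, 0],
  ],
  turn=[
    [0.006, 0.003, 0.004],
    [0, 0, 0],
    [0, 0, 0],
  ],
  grip=[0.45, 0.46, 0.46],
)

```text
t: 10.2
eef_pos: [0.4785, -0.0705, 0.1145]
tool_rot: [0.694, -0.131, 0.696, 0.128]
contact_force: [-0.6, -0.3, 0.8]
gripper_width: 0.541
```

```bash
python3 go.py -25.6 -69.4 106 11.6 1
```

```text
[ 0.4785 -0.0705  0.1145] 0.5407847316200689 [-0.6 -0.3  0.8] 10.2
dist 0.012 m, rot 0.8 deg
travel [[0.84, 0.82, 0.37]]
turn [[-0.0128, -0.0043, 0.0038]]
```

Request:
apply_moves(
  travel=[
    [0.1, 0.8, 0.35],
    [0, 0.1, 0],
  ],
  turn=[
    [-0.012, -0.004, 0.004],
    [0, 0, 0],
  ],
  grip=[0.46, 0.46],
)

```text
t: 10.37
eef_pos: [0.4776, -0.0601, 0.1129]
tool_rot: [0.694, -0.134, 0.695, 0.135]
contact_force: [-0.1, -0.0, -0.5]
gripper_width: 0.536
```

```bash
python3 go.py -25.6 -69.4 106 11.6 1
```

```text
[ 0.4776 -0.0601  0.1129] 0.5364308880914826 [-0.1 -0.  -0.5] 10.3667
dist 0.007 m, rot 0.1 deg
travel [[0.69, -0.18, 0.07]]
turn [[0.0002, -0.0013, -0.001]]
```

Request:
apply_moves(
  travel=[
    [0.35, -0.18, 0.07],
    [0.25, 0, 0],
  ],
  turn=[
    [0, 0, 0],
    [0, 0, 0],
  ],
  grip=[0.46, 0.46],
)

```text
t: 10.53
eef_pos: [0.4795, -0.0594, 0.1075]
tool_rot: [0.694, -0.135, 0.694, 0.136]
contact_force: [-0.3, -0.1, -0.8]
gripper_width: 0.535
```

```bash
python3 go.py -25.6 -69.4 103.8 11.6 1
```

```text
[ 0.4795 -0.0594  0.1075] 0.5348488658348445 [-0.3 -0.1 -0.8] 10.5333
dist 0.004 m, rot 0.3 deg
travel [[0.37, -0.18, -0.14]]
turn [[0.0044, 0.0009, -0.0014]]
```

Request:
apply_moves(
  travel=[
    [0.12, -0.18, -0.14],
    [0.12, -0.05, 0],
  ],
  turn=[
    [0.004, 0, 0],
    [0, 0, 0],
  ],
  grip=[0.46, 0.46],
)

```text
t: 10.7
eef_pos: [0.4793, -0.061, 0.1051]
tool_rot: [0.695, -0.135, 0.694, 0.136]
contact_force: [0.1, -0.5, 0.3]
gripper_width: 0.537
```

```bash
python3 go.py -25.6 -69.4 103.8 11.6 1
```

```text
[ 0.4793 -0.061   0.1051] 0.5371585066902705 [ 0.1 -0.5  0.3] 10.7
dist 0.001 m, rot 0.2 deg
travel [[0.13, -0.04, -0.06]]
turn [[0.0026, 0.0018, -0.0015]]
```

Request:
apply_moves(
  travel=[
    [0.12, -0.04, -0.06],
    [0, 0, 0],
    [0, 0, 0],
    [0, 0, 0],
    [0, 0, 0],
  ],
  turn=[
    [0.0026, 0.002, -0.001],
    [0, 0, 0],
    [0, 0, 0],
    [0, 0, 0],
    [0, 0, 0],
  ],
  grip=[0.46, 0.52, 0.58, 0.64, 0.7],
)

```text
t: 11.12
eef_pos: [0.4795, -0.062, 0.1044]
tool_rot: [0.695, -0.134, 0.694, 0.134]
contact_force: [-0.2, -0.0, 0.3]
gripper_width: 0.413
```

```bash
python3 go.py -20 -75 104.5 0 3
```

```text
[ 0.4795 -0.062   0.1044] 0.41260401876708047 [-0.2 -0.   0.3] 11.1167
dist 0.007 m, rot 11.6 deg
travel [[0.0, -0.2, 0.13], [0.0, -0.19, 0.15], [0.0, -0.18, 0.16]]
turn [[0.0673, 0.0003, 0.0001], [0.0673, 0.0003, 0.0001], [0.0673, 0.0003, 0.0001]]
```

Request:
apply_moves(
  travel=[
    [-0.08, -0.2, 0.15],
    [0, -0.2, 0.16],
    [0, -0.2, 0.16],
  ],
  turn=[
    [0.0673, 0, 0],
    [0.0673, 0, 0],
    [0.0673, 0, 0],
  ],
  grip=[0.7, 0.7, 0.7],
)

```text
t: 11.37
eef_pos: [0.4854, -0.0661, 0.1051]
tool_rot: [0.705, -0.061, 0.704, 0.062]
contact_force: [0.5, -0.3, 0.2]
gripper_width: 0.413
```

```bash
python3 go.py -19.8 -75 104 0 1
```

```text
[ 0.4854 -0.0661  0.1051] 0.4132641380540333 [ 0.5 -0.3  0.2] 11.3667
dist 0.001 m, rot 0.4 deg
travel [[0.11, 0.01, 0.03]]
turn [[-0.0061, 0.0005, -0.0007]]
```

Request:
apply_moves(
  travel=[
    [0.05, 0.01, 0.03],
    [0.06, 0, 0],
  ],
  turn=[
    [-0.006, 0, 0],
    [0, 0, 0],
  ],
  grip=[0.7, 0.7],
)

```text
t: 11.53
eef_pos: [0.4859, -0.0661, 0.1042]
tool_rot: [0.704, -0.063, 0.704, 0.064]
contact_force: [-4.8, 2.2, 14.8]
gripper_width: 0.411
```

```bash
python3 go.py -19.8 -75 104 0 1
```

```text
[ 0.4859 -0.0661  0.1042] 0.410861917402404 [-4.8  2.2 14.8] 11.5333
dist 0.000 m, rot 0.0 deg
travel [[0.02, 0.01, -0.03]]
turn [[-0.0004, 0.0005, -0.0005]]
```

Request:
apply_moves(
  travel=[
    [-0.05, 0, 0],
    [0, 0, 0],
    [0, 0, 0],
    [0, 0, 0],
    [-1.5, 0, 0],
    [-3, 2, -1],
    [-3, 3.5, -1],
    [-3, 4, 0],
  ],
  turn=[
    [0, 0, 0],
    [0, 0, 0],
    [0, 0, 0],
    [0, 0, 0],
    [0, 0, 0],
    [0, 0, 0],
    [0, 0, 0],
    [0, 0, 0],
  ],
  grip=[0.6, 0.5, 0.46, 0.43, 0.42, 0.4, 0.4, 0.4],
)

```text
t: 12.2
eef_pos: [0.4469, 0.0113, 0.2012]
tool_rot: [0.7, -0.063, 0.708, 0.06]
contact_force: [0.5, 1.2, -1.3]
gripper_width: 0.603
```

Request:
apply_moves(
  travel=[
    [-3, 4, 0],
    [-3, 4, 0],
    [-3, 4, 0],
    [-2, 3, 0],
  ],
  turn=[
    [0, 0, 0],
    [0, 0, 0],
    [0, 0, 0],
    [0, 0, 0],
  ],
  grip=[0.4, 0.4, 0.4, 0.4],
)

```text
t: 12.53
eef_pos: [0.423, 0.1424, 0.2998]
tool_rot: [0.701, -0.063, 0.708, 0.06]
contact_force: [1.0, 0.3, -0.0]
gripper_width: 0.602
```

Run:
```python
from h import *
p,Rm,o=pose(); print(p,o["gripper_width"],o["q"])
for c in("scene","top"):
    im=grab(c); cv2.imwrite(f"pics/{c}_d.png",im[:,:,::-1]); V=glass(cv2.imread(f"pics/{c}0.png")[:,:,::-1].copy(),c); r=rectify(im,c,V,.091)
    for g in([-20,75,0],[-20,0,0],[-20,-75,0]): print(c,np.round(rectfit(r,1,g,60,36),1), np.round(rectfit(r,1,g,60,36,3),1))
# index: red blobs
for c in("scene","top"):
    im=cv2.imread(f"pics/{c}0.png").astype(int); m=((im[...,2]>120)&(im[...,1]<60)&(im[...,0]<60)).astype(np.uint8)
    n,l,s,ce=cv2.connectedComponentsWithStats(m); print(c,[(s[i].tolist(),np.round(ce[i],1).tolist()) for i in range(1,n) if s[i,4]>5])
```

```text
[0.42298367 0.14239978 0.2997547 ] 0.6017912914018118 [-0.77439737  0.03572402  0.32113858  2.02392058 -0.01193424  1.09340569
  1.29675121]
scene [-21.8  73.8  -5.5] [-21.7  73.7  -5. ]
scene [-19.2  -0.3  -0. ] [-19.2  -0.4   0.2]
scene [-20.  -74.7  -0. ] [-20.  -74.8  -0. ]
top [-19.   74.8  -0. ] [-19.   74.7   0. ]
top [-18.8  -0.5  -0. ] [-18.7  -0.8   0.5]
top [-19.7 -75.3  -0. ] [-19.6 -75.8   0. ]
scene [([234, 234, 6, 12, 20], [236.4, 239.4]), ([270, 235, 13, 16, 87], [275.4, 241.0]), ([300, 330, 6, 5, 12], [302.1, 331.9]), ([298, 336, 4, 5, 7], [299.7, 338.1])]
top [([198, 171, 15, 8, 71], [203.9, 174.7])]
```

Run:
```python
from h import *
def box(th,V):
    r=np.array([-np.cos(th),0,np.sin(th)]); t=np.array([np.sin(th),0,np.cos(th)])
    P=[np.array([.1,.158,.105])+r*(.095+a*.013)+t*b*.005+np.array([0,c*.010,0]) for a in(-1,1) for b in(-1,1) for c in(-1,1)]
    return v2w(P,V)
for c in("scene","top"):
    im=cv2.imread(f"pics/{c}0.png"); V=glass(im[:,:,::-1].copy(),c); I=im.astype(int)
    m=((I[...,2]>90)&(I[...,2]>2*I[...,1])&(I[...,2]>2*I[...,0])).astype(np.uint8)
    mm=np.zeros_like(m); x0,y0,x1,y1=(262,225,292,258) if c=="scene" else (192,165,218,184)
    mm[y0:y1,x0:x1]=m[y0:y1,x0:x1]; K=8
    M=cv2.resize(mm*1.0,None,fx=K,fy=K,interpolation=cv2.INTER_LINEAR)>.5
    res=[]
    for th in np.arange(.7,1.3,.02):
        q=proj(box(th,V),c); h=cv2.convexHull(np.float32((q+.5)*K)).astype(np.int32); Z=np.zeros(M.shape,np.uint8); cv2.fillPoly(Z,[h],1)
        res.append((round(th,2),round((M&(Z>0)).sum()/(M|(Z>0)).sum(),3),np.round(q.mean(0),1).tolist()))
    print(c,sorted(res,key=lambda a:-a[1])[:7], np.argwhere(mm)[:,::-1].mean(0))
# stripe calibration at 1.75
for y in(.142,):
  print([ (c,proj(v2w([[.1+.095*.178,y,.105+.095*.984]],V1),c)) for c in("scene","top")])
im=cv2.imread("pics/scene_d.png"); a=cv2.resize(im[190:290,215:320],(630,600),interpolation=cv2.INTER_CUBIC); 
cv2.imwrite("pics/idx.png",a)
```

```text
scene [(np.float64(1.06), np.float64(0.528), [275.1, 241.9]), (np.float64(1.08), np.float64(0.525), [274.2, 241.8]), (np.float64(1.04), np.float64(0.508), [276.0, 242.0]), (np.float64(1.1), np.float64(0.472), [273.3, 241.7]), (np.float64(1.02), np.float64(0.469), [276.8, 242.2]), (np.float64(1.12), np.float64(0.412), [272.4, 241.6]), (np.float64(1.0), np.float64(0.41), [277.7, 242.3])] [275.61764706 240.92156863]
top [(np.float64(1.08), np.float64(0.608), [204.7, 173.6]), (np.float64(1.06), np.float64(0.603), [204.9, 174.4]), (np.float64(1.04), np.float64(0.536), [205.1, 175.3]), (np.float64(1.1), np.float64(0.5), [204.5, 172.7]), (np.float64(1.02), np.float64(0.464), [205.3, 176.2]), (np.float64(1.0), np.float64(0.388), [205.5, 177.0]), (np.float64(1.12), np.float64(0.388), [204.3, 171.8])] [204.15189873 174.49367089]
[('scene', array([[237.49008358, 240.38528144]])), ('top', array([[205.20685032, 142.02383864]]))]
```

View pics/idx.png

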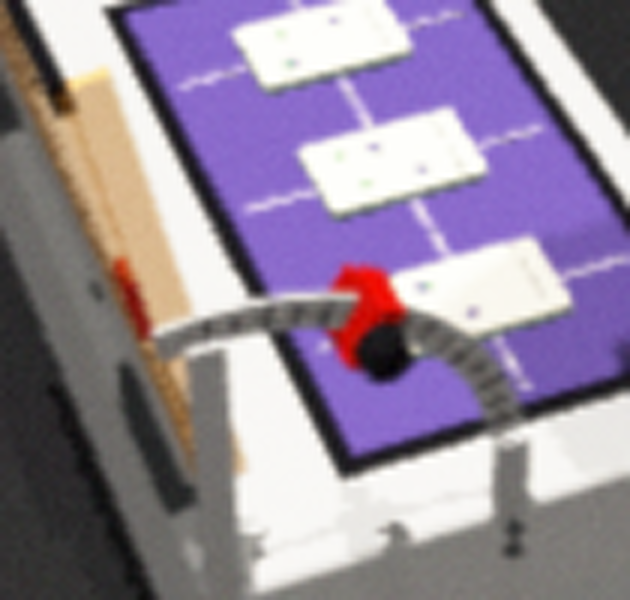

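```bash
cat >> h.py <<'E'
def bar(a,r=.215): return v2w([[.1-r*np.cos(a),0,.105+r*np.sin(a)]],V1)[0]
def tbar(tilt): 
    x=np.array([np.sin(tilt),0,-np.cos(tilt)]); z=np.array([0,-1.,0])
    return R.from_euler("z",V1[2]).as_matrix()@np.c_[x,np.cross(z,x),z]
E
python3 - <<'E'
from h import *
print(bar(1.75))
for c in("top","scene"):
    e=[[.1+.215*.1782,y,.105+.215*.984] for y in(.068,-.068)]
    print(c,proj(v2w(e,V1),c))
    grab(c); print([(round(x["score"],2),np.round(x["rect"]).tolist()) for x in eyes.masks_of("shield_bar",c)][:3])
b=bar(1.75)
plan(b+[0,0,.09],tbar(0),14)
E
```

```text
[0.62779306 0.03603667 0.31655698]
top [[232.6664255  105.91077957]
 [305.96279135  92.0545556 ]]
[(0.65, [199.0, 88.0, 347.0, 165.0])]
scene [[206.71359419 164.94677204]
 [187.81433355 125.55162992]]
[(0.97, [183.0, 118.0, 247.0, 269.0]), (0.36, [182.0, 120.0, 350.0, 310.0])]
dist 0.254 m, rot 89.5 deg
travel [[-0.79, -0.98, 1.3], [-0.79, -0.83, 1.41], [-0.79, -0.67, 1.49], [-0.79, -0.5, 1.55], [-0.79, -0.32, 1.6], [-0.79, -0.14, 1.63], [-0.79, 0.05, 1.63], [-0.79, 0.23, 1.62], [-0.79, 0.41, 1.58], [-0.79, 0.58, 1.53], [-0.79, 0.75, 1.45], [-0.79, 0.91, 1.36], [-0.79, 1.05, 1.25], [-0.78, 1.19, 1.13]]
turn [[0.1116, -0.0004, 0.001], [0.1116, -0.0004, 0.001], [0.1116, -0.0004, 0.001], [0.1116, -0.0004, 0.001], [0.1116, -0.0004, 0.001], [0.1116, -0.0004, 0.001], [0.1116, -0.0004, 0.001], [0.1116, -0.0004, 0.001], [0.1116, -0.0004, 0.001], [0.1116, -0.0004, 0.001], [0.1116, -0.0004, 0.001], [0.1116, -0.0004, 0.001], [0.1116, -0.0004, 0.001], [0.1116, -0.0004, 0.001]]
```

Request:
apply_moves(
  travel=[
    [-1.6, -0.6, 0.8],
    [-1.6, -0.8, 1.4],
    [-1.6, -0.7, 1.5],
    [-1.6, -0.5, 1.55],
    [-1.2, -0.32, 1.6],
    [-1, -0.14, 1.63],
    [-0.8, 0.05, 1.63],
    [-0.5, 0.23, 1.62],
  ],
  turn=[
    [0.112, 0, 0],
    [0.112, 0, 0],
    [0.112, 0, 0],
    [0.112, 0, 0],
    [0.112, 0, 0],
    [0.112, 0, 0],
    [0.112, 0, 0],
    [0.112, 0, 0],
  ],
  grip=[0.4, 0.4, 0.4, 0.4, 0.4, 0.4, 0.4, 0.4],
)

```text
t: 13.5
eef_pos: [0.5332, 0.0654, 0.3876]
tool_rot: [0.646, 0.259, 0.662, -0.279]
contact_force: [-0.3, 1.1, -0.6]
gripper_width: 0.603
```

```bash
cat > gob.py <<'E'
from h import *; import sys
a,r,dz,tilt=map(float,sys.argv[1:5]); n=int(sys.argv[5])
p,Rm,o=pose(); print(np.round(p,4),round(o["gripper_width"],3),np.round(o["contact_force"],1),o["t"],np.round(o["q"],2))
d=R.from_euler("z",-V1[2]).as_matrix()@(p-v2w([[.1,0,.105]],V1)[0]); print("ang %.3f rad %.4f y %.4f tilt %.3f"%(np.arctan2(d[2],-d[0]),np.hypot(d[0],d[2]),d[1],np.arctan2((R.from_euler("z",-V1[2]).as_matrix()@Rm[:,0])[0],-Rm[2,0])))
plan(bar(a,r)+[0,0,dz],tbar(tilt),n)
E
python3 gob.py 1.75 .215 .08 0 6
```

```text
[0.5332 0.0654 0.3876] 0.603 [-0.3  1.1 -0.6] 13.5 [-0.67  0.16  0.49  1.7  -0.07  1.33  0.63]
ang 1.397 rad 0.2869 y 0.0458 tilt -0.035
dist 0.100 m, rot 35.1 deg
travel [[-0.19, 0.75, 1.46], [-0.19, 0.9, 1.38], [-0.18, 1.04, 1.28], [-0.17, 1.16, 1.17], [-0.17, 1.28, 1.04], [-0.16, 1.38, 0.91]]
turn [[0.102, 0.0001, 0.0062], [0.102, 0.0001, 0.0062], [0.102, 0.0001, 0.0062], [0.102, 0.0001, 0.0062], [0.102, 0.0001, 0.0062], [0.102, 0.0001, 0.0062]]
```

Request:
apply_moves(
  travel=[
    [-0.2, 0.75, 1.3],
    [-0.2, 0.9, 1.3],
    [-0.2, 1.1, 1.25],
    [-0.1, 1.2, 1.17],
    [0, 1.3, 1.0],
    [0, 1.3, 0.8],
  ],
  turn=[
    [0.102, 0, 0.006],
    [0.102, 0, 0.006],
    [0.102, 0, 0.006],
    [0.102, 0, 0.006],
    [0.102, 0, 0.006],
    [0.09, 0, 0.006],
  ],
  grip=[0.4, 0.4, 0.4, 0.4, 0.4, 0.4],
)

```text
t: 14.0
eef_pos: [0.6281, 0.0219, 0.3871]
tool_rot: [0.533, 0.46, 0.534, -0.468]
contact_force: [0.3, 0.0, -0.2]
gripper_width: 0.598
```

```bash
python3 gob.py 1.75 .215 .045 0 2
```

```text
[0.6281 0.0219 0.3871] 0.598 [ 0.3  0.  -0.2] 14.0 [-0.59  0.35  0.63  1.52 -0.2   1.35  0.19]
ang 1.698 rad 0.2844 y -0.0139 tilt -0.010
dist 0.029 m, rot 2.4 deg
travel [[1.27, 0.09, -0.71], [1.28, 0.1, -0.7]]
turn [[-0.0202, 0.0032, 0.005], [-0.0202, 0.0032, 0.005]]
```

Request:
apply_moves(
  travel=[
    [0.3, 0.1, -0.7],
    [0.6, 0.1, -0.4],
    [0.8, 0, -0.1],
  ],
  turn=[
    [-0.02, 0.003, 0.005],
    [-0.02, 0.003, 0.005],
    [0, 0, 0],
  ],
  grip=[0.4, 0.4, 0.4],
)

```text
t: 14.25
eef_pos: [0.6297, 0.0272, 0.3663]
tool_rot: [0.541, 0.454, 0.54, -0.458]
contact_force: [0.1, 0.8, -0.1]
gripper_width: 0.6
```

```bash
python3 gob.py 1.75 .215 .0 0 3
```

```text
[0.6297 0.0272 0.3663] 0.6 [ 0.1  0.8 -0.1] 14.25 [-0.59  0.36  0.61  1.55 -0.21  1.3   0.21]
ang 1.718 rad 0.2642 y -0.0090 tilt -0.003
dist 0.051 m, rot 0.7 deg
travel [[1.66, -0.01, -0.31], [1.66, -0.01, -0.31], [1.66, -0.01, -0.3]]
turn [[-0.0034, 0.0017, 0.0009], [-0.0034, 0.0017, 0.0009], [-0.0034, 0.0017, 0.0009]]
```

Request:
apply_moves(
  travel=[
    [1.4, 0, -0.4],
    [1.5, 0, -0.3],
    [1.3, 0, -0.2],
    [0.5, 0, 0],
  ],
  turn=[
    [-0.003, 0.002, 0],
    [-0.003, 0.002, 0],
    [-0.003, 0, 0],
    [0, 0, 0],
  ],
  grip=[0.4, 0.4, 0.4, 0.4],
)

```text
t: 14.58
eef_pos: [0.6238, 0.0354, 0.3128]
tool_rot: [0.542, 0.45, 0.546, -0.454]
contact_force: [-0.4, -0.0, -0.8]
gripper_width: 0.603
```

```bash
python3 gob.py 1.75 .215 .0 0 1
python3 - <<'E'
from h import *
im=grab("scene"); cv2.imwrite("pics/bar.png",cv2.resize(im[90:280,150:340],(600,600),interpolation=cv2.INTER_CUBIC)[:,:,::-1])
E
```

```text
[0.6238 0.0354 0.3128] 0.603 [-0.4 -0.  -0.8] 14.5833 [-0.59  0.39  0.59  1.63 -0.23  1.2   0.23]
ang 1.734 rad 0.2106 y 0.0001 tilt -0.009
dist 0.006 m, rot 0.6 deg
travel [[-0.38, 0.4, 0.02]]
turn [[0.0041, -0.0008, 0.0087]]
```

View pics/bar.png

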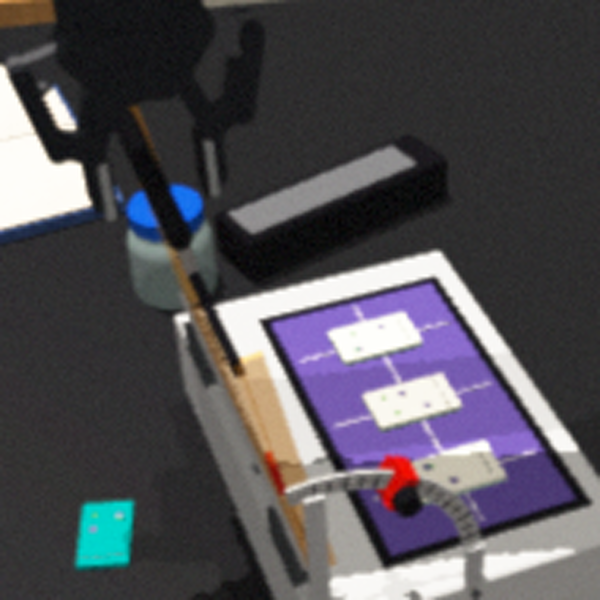

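Request:
apply_moves(
  travel=[
    [-0.3, 0.4, 0],
    [-0.1, 0, 0],
    [0, 0, 0],
    [0, 0, 0],
    [0, 0, 0],
    [0, 0, 0],
  ],
  turn=[
    [0.004, 0, 0.008],
    [0, 0, 0],
    [0, 0, 0],
    [0, 0, 0],
    [0, 0, 0],
    [0, 0, 0],
  ],
  grip=[0.5, 0.6, 0.7, 0.8, 0.9, 1.0],
  newtons=40,
)

```text
t: 15.13
eef_pos: [0.6273, 0.0353, 0.3183]
tool_rot: [0.543, 0.453, 0.543, -0.453]
contact_force: [-0.7, 0.6, -4.1]
gripper_width: 0.15
```

```bash
python3 gob.py 1.6 .215 .0 0 4
```

```text
[0.6273 0.0353 0.3183] 0.15 [-0.7  0.6 -4.1] 15.1333 [-0.59  0.38  0.59  1.62 -0.23  1.2   0.23]
ang 1.746 rad 0.2166 y -0.0006 tilt -0.000
dist 0.031 m, rot 0.1 deg
travel [[-0.04, -0.79, -0.02], [-0.04, -0.79, -0.02], [-0.04, -0.79, -0.02], [-0.04, -0.79, -0.02]]
turn [[0.0, -0.0003, 0.0], [0.0, -0.0003, 0.0], [0.0, -0.0003, 0.0], [0.0, -0.0003, 0.0]]
```

```bash
cat > arc.py <<'E'
from h import *; import sys
a1,tilt1,n,r=float(sys.argv[1]),float(sys.argv[2]),int(sys.argv[3]),float(sys.argv[4])
p,Rm,o=pose(); Z=R.from_euler("z",-V1[2]).as_matrix()
d=Z@(p-v2w([[.1,0,.105]],V1)[0]); a0=np.arctan2(d[2],-d[0]); t0=np.arctan2((Z@Rm[:,0])[0],-Rm[2,0])
print("ang %.3f rad %.4f y %.4f tilt %.3f"%(a0,np.hypot(d[0],d[2]),d[1],t0),round(o["gripper_width"],3),np.round(o["contact_force"],1),o["t"],np.round(o["q"],2))
T=[];W=[];pk,Rk=p,Rm
for k in range(1,n+1):
    P=bar(a0+(a1-a0)*k/n,r); Rt=tbar(t0+(tilt1-t0)*k/n)
    T.append((np.round(Rk.T@(P-pk)*100,2)+0).tolist()); W.append((np.round(R.from_matrix(Rk.T@Rt).as_rotvec(),3)+0).tolist()); pk,Rk=P,Rt
print(T);print(W)
E
python3 arc.py 1.53 .1 8 .2155
```

```text
ang 1.746 rad 0.2166 y -0.0006 tilt -0.000 0.15 [-0.7  0.6 -4.1] 15.1333 [-0.59  0.38  0.59  1.62 -0.23  1.2   0.23]
[[0.01, -0.59, -0.06], [-0.09, -0.57, 0.0], [-0.08, -0.58, 0.0], [-0.07, -0.58, 0.0], [-0.06, -0.58, 0.0], [-0.05, -0.58, 0.0], [-0.04, -0.58, 0.0], [-0.03, -0.58, 0.0]]
[[0.0, -0.001, 0.013], [0.0, 0.0, 0.013], [0.0, 0.0, 0.013], [0.0, 0.0, 0.013], [0.0, 0.0, 0.013], [0.0, 0.0, 0.013], [0.0, 0.0, 0.013], [0.0, 0.0, 0.013]]
```

Request:
apply_moves(
  travel=[
    [-0.05, -0.5, 0],
    [-0.09, -0.57, 0],
    [-0.08, -0.58, 0],
    [-0.07, -0.58, 0],
    [-0.06, -0.58, 0],
    [-0.05, -0.58, 0],
    [-0.04, -0.58, 0],
    [-0.03, -0.58, 0],
  ],
  turn=[
    [0, 0, 0.013],
    [0, 0, 0.013],
    [0, 0, 0.013],
    [0, 0, 0.013],
    [0, 0, 0.013],
    [0, 0, 0.013],
    [0, 0, 0.013],
    [0, 0, 0.013],
  ],
  grip=[1, 1, 1, 1, 1, 1, 1, 1],
)

```text
t: 15.8
eef_pos: [0.5801, 0.0268, 0.3218]
tool_rot: [0.569, 0.486, 0.515, -0.419]
contact_force: [1.9, 0.1, -3.2]
gripper_width: 0.148
```

```bash
python3 arc.py 1.30 .2 8 .2155
```

```text
ang 1.523 rad 0.2171 y -0.0006 tilt 0.122 0.148 [ 1.9  0.1 -3.2] 15.8 [-0.66  0.21  0.61  1.82 -0.16  1.03  0.18]
[[0.12, -0.61, -0.06], [-0.03, -0.6, 0.0], [-0.01, -0.6, 0.0], [0.0, -0.6, 0.0], [0.01, -0.6, 0.0], [0.02, -0.6, 0.0], [0.03, -0.6, 0.0], [0.04, -0.6, 0.0]]
[[0.0, -0.002, 0.01], [0.0, 0.0, 0.01], [0.0, 0.0, 0.01], [0.0, 0.0, 0.01], [0.0, 0.0, 0.01], [0.0, 0.0, 0.01], [0.0, 0.0, 0.01], [0.0, 0.0, 0.01]]
```

Request:
apply_moves(
  travel=[
    [0, -0.58, 0],
    [-0.02, -0.6, 0],
    [-0.01, -0.6, 0],
    [0, -0.6, 0],
    [0.01, -0.6, 0],
    [0.02, -0.6, 0],
    [0.03, -0.6, 0],
    [0.04, -0.6, 0],
  ],
  turn=[
    [0, 0, 0.01],
    [0, 0, 0.01],
    [0, 0, 0.01],
    [0, 0, 0.01],
    [0, 0, 0.01],
    [0, 0, 0.01],
    [0, 0, 0.01],
    [0, 0, 0.01],
  ],
  grip=[1, 1, 1, 1, 1, 1, 1, 1],
)

```text
t: 16.47
eef_pos: [0.5284, 0.0174, 0.314]
tool_rot: [0.587, 0.509, 0.492, -0.391]
contact_force: [1.1, 0.0, -2.0]
gripper_width: 0.144
```

```bash
python3 arc.py 1.12 .28 8 .217
```

```text
ang 1.279 rad 0.2182 y -0.0006 tilt 0.215 0.144 [ 1.1  0.  -2. ] 16.4667 [-0.71  0.05  0.6   2.   -0.06  0.89  0.1 ]
[[0.16, -0.42, -0.06], [0.04, -0.43, 0.0], [0.05, -0.43, 0.0], [0.05, -0.43, 0.0], [0.06, -0.43, 0.0], [0.06, -0.43, 0.0], [0.07, -0.43, 0.0], [0.07, -0.43, 0.0]]
[[0.0, -0.004, 0.008], [0.0, 0.0, 0.008], [0.0, 0.0, 0.008], [0.0, 0.0, 0.008], [0.0, 0.0, 0.008], [0.0, 0.0, 0.008], [0.0, 0.0, 0.008], [0.0, 0.0, 0.008]]
```

Request:
apply_moves(
  travel=[
    [0.05, -0.43, 0],
    [0.05, -0.43, 0],
    [0.06, -0.43, 0],
    [0.06, -0.43, 0],
    [0.07, -0.43, 0],
    [0.07, -0.43, 0],
    [0.08, -0.4, 0],
    [0.05, -0.2, 0],
  ],
  turn=[
    [0, 0, 0.006],
    [0, 0, 0.006],
    [0, 0, 0.006],
    [0, 0, 0.006],
    [0, 0, 0.006],
    [0, 0, 0.006],
    [0, 0, 0.004],
    [0, 0, 0],
  ],
  grip=[1, 1, 1, 1, 1, 1, 1, 1],
)

```text
t: 17.13
eef_pos: [0.4959, 0.0115, 0.3018]
tool_rot: [0.596, 0.521, 0.48, -0.377]
contact_force: [0.8, 0.8, 1.1]
gripper_width: 0.147
```

```bash
python3 arc.py 1.065 .27 3 .2185
python3 - <<'E'
from h import *
a=[]
im=grab("scene"); cv2.imwrite("pics/s_f1.png",im[:,:,::-1]); a.append(cv2.resize(im[200:280,225:325],(750,600),interpolation=cv2.INTER_CUBIC))
cv2.imwrite("pics/f1.png",a[0][:,:,::-1])
E
```

```text
ang 1.118 rad 0.2189 y -0.0006 tilt 0.262 0.147 [0.8 0.8 1.1] 17.1333 [-0.72 -0.04  0.58  2.11  0.01  0.8   0.03]
[[0.11, -0.37, -0.06], [0.08, -0.38, 0.0], [0.09, -0.37, 0.0]]
[[0.0, -0.005, 0.003], [0.0, 0.0, 0.003], [0.0, 0.0, 0.003]]
```

View pics/f1.png

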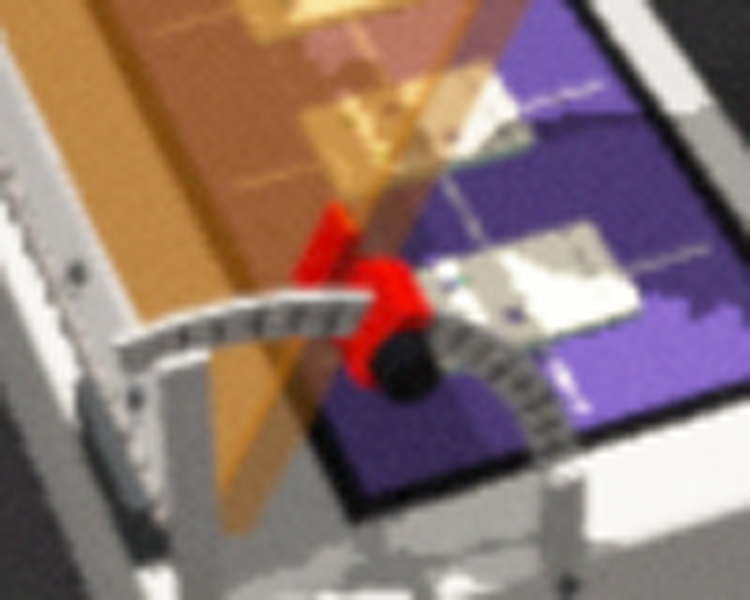

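Run:
```python
from h import *
im0=cv2.imread("pics/scene0.png")[:,:,::-1].copy(); V=glass(im0,"scene")
S=lambda a,y=.142,r=.095: proj(v2w([[.1-r*np.cos(a),y,.105+r*np.sin(a)]],V),"scene")[0]
print("1.75:",S(1.75),"obs 236.4 239.4")
for a in np.arange(1.0,1.2,.02): print(round(a,2),np.round(S(a),1),np.round(S(a,.158),1), "crop stripe",np.round((S(a)-[225,200])*7.5+3.25))
```

```text
1.75: [237.77645502 241.48006864] obs 236.4 239.4
1.0 [274.4 236.4] [277.6 242.3] crop stripe [373. 277.]
1.02 [273.5 236.3] [276.8 242.2] crop stripe [367. 275.]
1.04 [272.7 236.1] [275.9 242. ] crop stripe [361. 274.]
1.06 [271.8 236. ] [275.1 241.9] crop stripe [354. 273.]
1.08 [270.9 235.9] [274.2 241.8] crop stripe [348. 273.]
1.1 [270.  235.8] [273.3 241.7] crop stripe [341. 272.]
1.12 [269.1 235.7] [272.4 241.7] crop stripe [334. 271.]
1.14 [268.2 235.7] [271.5 241.6] crop stripe [328. 271.]
1.16 [267.3 235.6] [270.5 241.6] crop stripe [321. 270.]
1.18 [266.4 235.6] [269.6 241.5] crop stripe [314. 270.]
```

Request:
apply_moves(
  travel=[
    [0.08, -0.38, 0],
    [0.08, -0.38, 0],
    [0.09, -0.36, 0],
    [0.01, -0.05, 0],
  ],
  turn=[
    [0, 0, 0.003],
    [0, 0, 0.003],
    [0, 0, 0.003],
    [0, 0, 0],
  ],
  grip=[1, 1, 1, 1],
)

```text
t: 17.52
eef_pos: [0.4842, 0.0093, 0.295]
tool_rot: [0.598, 0.523, 0.478, -0.375]
contact_force: [0.1, 0.7, -2.0]
gripper_width: 0.147
```

```bash
python3 arc.py 1.063 .27 1 .219
python3 - <<'E'
from h import *
im=grab("scene"); t=grab("top"); cv2.imwrite("pics/s_f2.png",im[:,:,::-1]); cv2.imwrite("pics/t_f2.png",t[:,:,::-1])
a=cv2.resize(im[205:265,240:300],(400,400),interpolation=cv2.INTER_CUBIC); b=cv2.resize(t[145:205,180:240],(400,400),interpolation=cv2.INTER_CUBIC)
cv2.imwrite("pics/f2.png",np.hstack([a,b])[:,:,::-1])
E
```

```text
ang 1.055 rad 0.2184 y -0.0006 tilt 0.271 0.147 [ 0.1  0.7 -2. ] 17.5167 [-0.72 -0.06  0.57  2.14  0.03  0.78  0.01]
[[-0.1, 0.16, -0.06]]
[[0.0, -0.005, -0.001]]
```

View pics/f2.png

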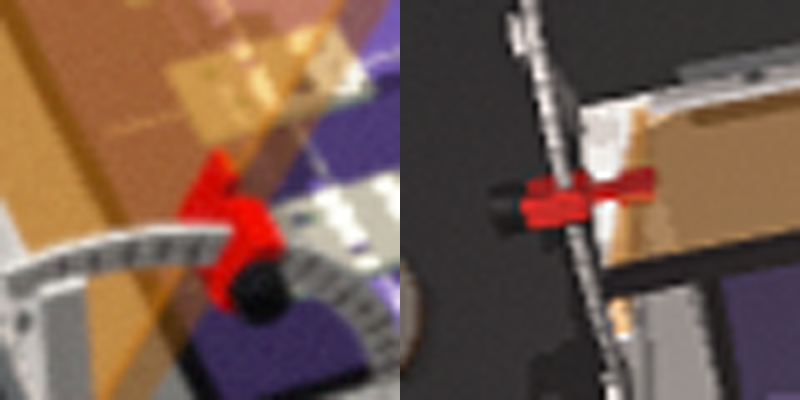

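Run:
```python
from h import *
V=glass(cv2.imread("pics/top0.png")[:,:,::-1].copy(),"top")
for f in("t_f2",):
    I=cv2.imread(f"pics/{f}.png").astype(float)
    w=np.clip(I[...,2]-1.6*np.maximum(I[...,1],I[...,0]),0,80); w[:160]=0;w[190:]=0;w[:,:190]=0;w[:,225:]=0
    ys=np.arange(420)
    S=lambda a,y:proj(v2w([[.1-.095*np.cos(a),y,.105+.095*np.sin(a)]],V),"top")[0]
    # per-column centroid row -> angle at the matching y
    for u in range(196,221):
        c=w[:,u]
        if c.sum()<60: continue
        r=(c*ys).sum()/c.sum()
        from scipy.optimize import fsolve
        s=fsolve(lambda p:S(p[0],p[1])-[u,r],[1.06,.15]); print(u,round(r,2),np.round(s,3),int(c.sum()))
```

```text
198 175.49 [1.065 0.172] 228
199 175.2 [1.067 0.17 ] 579
200 175.08 [1.066 0.168] 597
201 174.87 [1.066 0.166] 604
202 174.61 [1.068 0.164] 619
203 175.61 [1.042 0.162] 459
204 175.73 [1.035 0.16 ] 438
205 175.26 [1.041 0.158] 408
206 173.88 [1.067 0.156] 597
207 173.94 [1.062 0.154] 588
208 174.24 [1.051 0.152] 346
209 173.39 [1.065 0.149] 198
210 173.2 [1.065 0.147] 200
211 173.08 [1.064 0.145] 222
212 173.0 [1.061 0.143] 240
213 173.03 [1.056 0.141] 391
214 172.52 [1.064 0.139] 389
215 172.25 [1.065 0.137] 389
216 172.04 [1.066 0.135] 402
217 171.99 [1.063 0.133] 397
```

Request:
apply_moves(
  travel=[
    [0, 0, 0],
    [0, 0, 0],
    [0, 0, 0],
    [0, 0, 0],
  ],
  turn=[
    [0, 0, 0],
    [0, 0, 0],
    [0, 0, 0],
    [0, 0, 0],
  ],
  grip=[1, 1, 1, 1],
)

```text
t: 17.95
eef_pos: [0.4843, 0.0093, 0.295]
tool_rot: [0.598, 0.523, 0.478, -0.375]
contact_force: [-0.4, 0.9, -0.4]
gripper_width: 0.145
```

```bash
cat > lv.py <<'E'
from h import *
from scipy.optimize import fsolve
V=glass(cv2.imread("pics/top0.png")[:,:,::-1].copy(),"top"); im=grab("top"); I=im[:,:,::-1].astype(float)
w=np.clip(I[...,2]-1.6*np.maximum(I[...,1],I[...,0]),0,80); w[:160]=0;w[190:]=0;w[:,:190]=0;w[:,225:]=0; ys=np.arange(420)
S=lambda a,y:proj(v2w([[.1-.095*np.cos(a),y,.105+.095*np.sin(a)]],V),"top")[0]
g=lambda us:np.round(np.mean([fsolve(lambda p:S(p[0],p[1])-[u,(w[:,u]*ys).sum()/w[:,u].sum()],[1.06,.15])[0] for u in us]),4)
print("index",g([199,200,201,202,206]),"stripe",g([214,215,216,217]))
r=rectify(im,"top",V,.091); s=grab("scene"); rs=rectify(s,"scene",glass(cv2.imread("pics/scene0.png")[:,:,::-1].copy(),"scene"),.091)
print("strip a scene",np.round(rectfit(rs,1,[-20,75,0],60,36),1))
E
python3 arc.py 1.063 .27 1 .219; python3 lv.py; sleep 0; python3 arc.py 1.063 .27 1 .219|head -1
```

```text
ang 1.056 rad 0.2184 y -0.0006 tilt 0.269 0.145 [-0.4  0.9 -0.4] 17.95 [-0.72 -0.06  0.57  2.14  0.03  0.78  0.01]
[[-0.1, 0.14, -0.06]]
[[0.0, -0.004, 0.001]]
index 1.0667 stripe 1.0644
strip a scene [-20.6  74.7  -2.1]
ang 1.056 rad 0.2184 y -0.0006 tilt 0.269 0.15 [-0.6  0.3 -0. ] 18.05 [-0.72 -0.06  0.57  2.14  0.03  0.78  0.02]
```

Steady and level with the index, so I'm handing in.

```bash
python3 -c "
from station import bot; print(bot.hand_in())"
```

```text
the job is handed in; nothing more can be done
None
```

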